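Load and lock the label-roll dust box

ROBOT

A 6-joint arm with a two-finger parallel gripper is mounted at the origin on a cart in front of the work surface, level with it; the furniture and walls round the work are solid. World frame = base frame: x ahead of the robot, y to its left, z up, the work surface at z = 0. Lengths are in m, angles in rad, forces in N, time in s.
With the tool pointing down it reaches from about 0.225 to 0.875 m from the base axis. Payload 3.4 kg.
Tool frame: the origin (TCP) lies at the very end of the fingers, on their centre line; the grasp point (between the pads) lies 19 mm behind it (manip.pinch_z is the distance from the TCP to the grasp point, in m); z points along the fingers, y is the line along which they close (so a half turn about z gives the same grasp; the last joint's range is limited). The gripper opens to 85 mm and grips with 20 to 120 N. Pads are 22 mm wide; open, the fingers measure 114 mm over their backs; the gripper's body (76 mm by 85 mm) begins 54 mm behind the grasp point. The pads swing forward as they close: fully open they stand 13 mm farther back than shut.
Start: joints at [1.188, 0.276, 1.505, -0, 1.361, -0.121], TCP at [0.149, 0.555, 0.231] pointing down, gripper open.
Joint ranges: [-2.89, 2.89], [-0.75, 2.08], [0.22, 2.7], [-1.18, 4.32], [0.11, 2.71], [-2.7, 2.7]. Speed limits (rad/s): [2.57, 2.57, 3.14, 3.14, 3.14, 3.14].

INTERFACE

Orientations are given as a unit quaternion [w, x, y, z].
In Python, from rig import manip gives the robot as it stands. The module is installed in compiled form; this text tells all that it offers.
- The arm moves only by the shell command python3 -m jog 'ROWS' [FORCE]. ROWS is JSON, a list of rows, each an object of numbers: "dx", "dy", "dz": the shift along the tool's x, y, z each as a share of 25 cm, from -1 to 1; "ax", "ay", "az": the turn, a rotation vector about the tool's x, y, z each as a share of 90 degrees, from -1 to 1; "grip": the opening, from -1 (shut) to 1 (fully open), so that 0 is half open. A call has 1 to 5 rows; each row is the pose to reach, as a shift and turn from the pose commanded when the call began, along the tool's axes at that moment; what a row does not reach only later rows make up. A row lasts 1/12 s, in which the tool goes at most 41.7 mm and 7.16 degrees, less where a joint would pass 70% of its speed; a pose out of reach is approached as far as the arm can. A call with a number of a shift or a turn outside -1 to 1 is refused whole. A call with a gripper value outside its range is refused whole. The fingers move at their own pace and stop on an object; FORCE is the grip in N (left out, the last holds). Time passes only in rows, so rows that repeat a pose let the fingers close. It gives the time, the measured TCP pose, the force, the opening and the grip force at its end, in the units of the state.
- manip.get_state(): the state, without advancing time (a new reading comes with each control period).
- manip.get_image(name): name is "scene" or "top" or "wrist"; returns a dict with "img" (400x640x3 uint8, red, green, blue), "mtx" (3x3 intrinsics, pixels), "world_to_cam" (4x4, takes a point from world to camera coordinates); the wrist camera has in their place "T_tool_cam" (4x4, takes a point from camera to tool coordinates, whose origin is the TCP and whose axes are the flange's). Camera axes: x right, y down, z forward; pixel columns grow to the right and rows downward; lengths in m; the calibration is good to about 2 mm. A picture is of the moment at which its call begins: read the wrist's pose just before it. There is no depth.
- manip.sign_off(): hands the job in; it is judged then, once.
The state is a dict: "clock": time; "qpos": joint angles; "qd": joint speeds; "effort": joint torques, N m; "position": TCP position; "ee_rot": TCP orientation; "contact_force": force on the tool from outside, world axes, zero at the start; "moment": the same for the moment, N m; "width": finger opening in m; "gripper_force": force on a finger pad.
Only numpy, scipy, OpenCV 4.12 (cv2) and the standard library are available. Lean on these libraries where they do the work, as an engineer would, in place of code of your own. Each camera call takes 0.05 s, during which the arm holds its last target. There are 200 camera calls.

TASK

Put every white label roll flat into the open steel dust box, then close the box with its aluminium cover: hook the cover's tongue under the lip at the back and turn it down flat over the two studs. Lock it by sliding a C-shaped keeper fully home under the head of each stud, lying flat on the cover, and leave the tape roll and the kitchen timer where they are.

Things in the scene. Friction and masses are not known exactly. Their poses are not given: they have to be found in the camera images.
- dust_box: Open steel dust box, fixed, 174 x 284 mm. Origin at its middle on the worktop; x to its back, z up. Inner floor z=5 mm. Rolls go in between the front wall's inner face x=-63 and the lip edge x=+62 mm, side faces y=+-136. The closed cover rests on the side walls and front flange (x=-91 to -65) at z=54 mm. The flange carries two upright studs with round heads
- lip_edge (a point): middle of the front lower edge of the fixed lip on the box's back wall: box x=+62, z=61.5 mm. The lip is 210 mm long (y=+-105), its top at z=66 mm; it overhangs the back wall's inner face (x=+78 mm) by 16 mm, and under it the box is open, so a tilted tongue may dip. Axes as the box
- stud_left (a point): axis of the stud at box x=-78, y=+100 mm, at z=58 mm, the height of the closed cover's top face. Neck 10 mm thick up to z=69 mm, above it a head 20 mm across, top z=75 mm
- stud_right (a point): the same stud at box y=-100 mm
- cover_handle (a point): Flat aluminium cover, 0.32 kg. Point: middle of its black handle bar (14 mm along x, 60 along y, 18 high), 31 mm above the cover's underside, 18 mm of air under the bar. x to the tongue edge, z up. Plate 4 mm thick, 286 mm wide (y); from this point front edge x=-80, plate's back edge x=+66, tongue (160 mm wide) to x=+82 mm. Closed: at box (-8, 0, 85) mm, axes as the box
- cover_tongue (a point): middle of the cover's tongue edge, half-way in its thickness; closed: box (74, 0, 56) mm, 3.5 mm play under the lip, 4 mm behind. Two notches, open to the cover's front edge, 28 wide, 22 mm deep, at y=+-100 mm, pass over the stud heads. The studs and lip bar a flat entry: it goes in tongue low, tilted (0.3 rad clears the studs), then turns down about its rear
- keeper_a_grip (a point): Keeper: C-shaped steel plate 64 mm wide, 65 long, 6 thick, 80 g, with an upright black fin on its closed half. Point: middle of the fin, 21 mm above the underside; fin 30 mm along x, 12 thick (y), top 35 mm above the underside, its lowest mm sunk in the plate. The open gap of the C faces -x, z up. The two keepers are alike and fit either stud
- keeper_a_bore (a point): centre of that keeper's C, 24 mm from the fin point along -x, 3 mm above the underside. The gap is 14 mm wide, ends 7 mm beyond this point on the fin side and widens at its mouth 13 to 23 mm on the other. On a stud this point is on the stud's axis, the plate flat on the cover under the head; the fin half belongs over the cover, towards the box's back
- keeper_b_grip (a point): Keeper: C-shaped steel plate 64 mm wide, 65 long, 6 thick, 80 g, with an upright black fin on its closed half. Point: middle of the fin, 21 mm above the underside; fin 30 mm along x, 12 thick (y), top 35 mm above the underside, its lowest mm sunk in the plate. The open gap of the C faces -x, z up. The two keepers are alike and fit either stud
- keeper_b_bore (a point): centre of that keeper's C, 24 mm from the fin point along -x, 3 mm above the underside. The gap is 14 mm wide, ends 7 mm beyond this point on the fin side and widens at its mouth 13 to 23 mm on the other. On a stud this point is on the stud's axis, the plate flat on the cover under the head; the fin half belongs over the cover, towards the box's back
- roll_0_mid (a point): Label roll, white, 61 mm diameter, 40 mm high, 90 g, standing on its flat end; may be absent. Point: its centre, 20 mm up, z along its axis
- roll_1_mid (a point): Label roll, white, 61 mm diameter, 40 mm high, 90 g, standing on its flat end; may be absent. Point: its centre, 20 mm up, z along its axis
- roll_2_mid (a point): Label roll, white, 61 mm diameter, 40 mm high, 90 g, standing on its flat end; may be absent. Point: its centre, 20 mm up, z along its axis
- roll_3_mid (a point): Label roll, white, 61 mm diameter, 40 mm high, 90 g, standing on its flat end; may be absent. Point: its centre, 20 mm up, z along its axis
- tape: roll of brown tape, 94 mm across, 48 mm high; not part of the job. Origin at its underside
- kitchen_timer: kitchen timer, 58 mm; not part of the job. Origin at its underside
There are look-alikes about, which are no part of the job. What is shaped like the part that bears roll_1_mid but blue is not meant.

How it is judged:
By the outcome, as a careful person would: the job done as asked, in the order asked, and still so for the second after the job is handed in, with the robot touching nothing.
Of roll_0, roll_1, roll_2, roll_3 only 3 to 4 are there at a start; the rules pass over those that are not, and their reading is None.
At some moment in a run one of roll_0, roll_1, roll_2, roll_3, keeper_a, keeper_b may be knocked a few centimetres aside while the robot is not near it.
Once in a run the grip may slacken for a moment while it holds something.
It also fails if it takes over 208 s, if anything falls off the work surface, if the arm or the gripper's body presses on something with over 40 N, if the wrist force passes 120 N, or if a joint passes its speed limit or range.

## Working session

There is one attempt and no reset: what is moved stays moved. The work goes in short steps, Python scripts to look and compute and a shell command to move; the robot and the scene stay as the last step left them, time stands still between calls to the robot, and variables do not carry over. Pictures are saved under pics/ and viewed, at most 14 in all, crops included, and the job is handed in when it is done.

```bash
mkdir -p pics
cat > h.py <<'E'
import numpy as np, cv2
from scipy.spatial.transform import Rotation as R
from rig import manip
def Rq(q): return R.from_quat([q[1],q[2],q[3],q[0]])
def snap(name,fn,scale=1,crop=None):
    s=manip.get_state(); d=manip.get_image(name)
    im=d["img"]
    if crop: im=im[crop[1]:crop[3],crop[0]:crop[2]]
    cv2.imwrite("pics/"+fn,cv2.resize(im[:,:,::-1],None,fx=scale,fy=scale,interpolation=cv2.INTER_CUBIC))
    if name=="wrist":
        T=np.eye(4);T[:3,:3]=Rq(s["ee_rot"]).as_matrix();T[:3,3]=s["position"]
        C=T@np.array(d["T_tool_cam"])
    else: C=np.linalg.inv(np.array(d["world_to_cam"]))
    np.savez("pics/"+fn[:-4]+".npz",K=np.array(d["mtx"]),C=C,img=d["img"])
def ray(fn,u,v,z):
    d=np.load("pics/"+fn+".npz");K,C=d["K"],d["C"]
    r=C[:3,:3]@np.linalg.solve(K,[u,v,1]); o=C[:3,3]
    return o+r*(z-o[2])/r[2]
def proj(fn,p):
    d=np.load("pics/"+fn+".npz");W=np.linalg.inv(d["C"])
    c=W[:3,:3]@np.array(p)+W[:3,3];u=d["K"]@c;return u[:2]/u[2]
def st():
    s=manip.get_state();print({k:np.round(s[k],4).tolist() for k in("clock","qpos","position","ee_rot","contact_force","moment","width","gripper_force")})
def go(p,x=None,z=(0,0,-1)):
    "rows values to go to TCP p, with tool x along x (world), z along z"
    s=manip.get_state();A=Rq(s["ee_rot"]);
    d=A.inv().apply(np.array(p)-s["position"])/.25
    r=np.zeros(3)
    if x is not None:
        z=np.array(z,float);z/=np.linalg.norm(z);x=np.array(x,float);x-=z*(x@z);x/=np.linalg.norm(x)
        B=R.from_matrix(np.c_[x,np.cross(z,x),z]); r=(A.inv()*B).as_rotvec()/(np.pi/2)
    print("d",np.round(d,3),"a",np.round(r,3),"rows>=",round(max(np.linalg.norm(d)*.25/.0417,np.linalg.norm(r)*90/7.16),1))
E
python3 - <<'E'
from h import *
st();snap("top","t0.png",1.25);snap("scene","s0.png",1.25)
for n in("t0","s0"):
    d=np.load(f"pics/{n}.npz");print(d["C"].round(3),d["K"].round(1))
d=manip.get_image("wrist");print(np.array(d["T_tool_cam"]).round(3),d["mtx"])
E
```

```text
{'clock': 0.0, 'qpos': [1.188, 0.2766, 1.5062, 0.0, 1.3607, -0.121], 'position': [0.1486, 0.5549, 0.2304], 'ee_rot': [-0.0002, 0.1305, 0.9914, -0.0009], 'contact_force': [0.4884, -0.4099, 0.1707], 'moment': [0.0128, 0.0167, -0.0115], 'width': 0.0855, 'gripper_force': 0.0}
[[ 0.007 -0.991  0.13   0.405]
 [-1.    -0.007 -0.006 -0.067]
 [ 0.007 -0.13  -0.991  1.22 ]
 [ 0.     0.     0.     1.   ]] [[389.2   0.  316.8]
 [  0.  389.2 199.4]
 [  0.    0.    1. ]]
[[ 0.922 -0.282  0.266  0.177]
 [-0.387 -0.691  0.61  -0.881]
 [ 0.012 -0.666 -0.746  1.081]
 [ 0.     0.     0.     1.   ]] [[369.1   0.  320. ]
 [  0.  369.1 198. ]
 [  0.    0.    1. ]]
[[-0.001 -0.955 -0.297  0.077]
 [ 1.    -0.    -0.001  0.   ]
 [ 0.001 -0.297  0.955 -0.141]
 [ 0.     0.     0.     1.   ]] [[308.27050756   0.         318.58778128]
 [  0.         308.27050756 198.33003977]
 [  0.           0.           1.        ]]
```

View pics/t0.png

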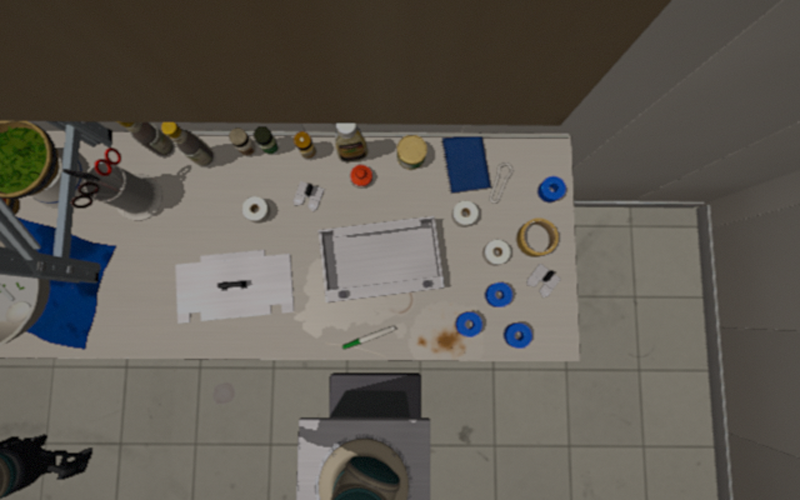

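View pics/s0.png

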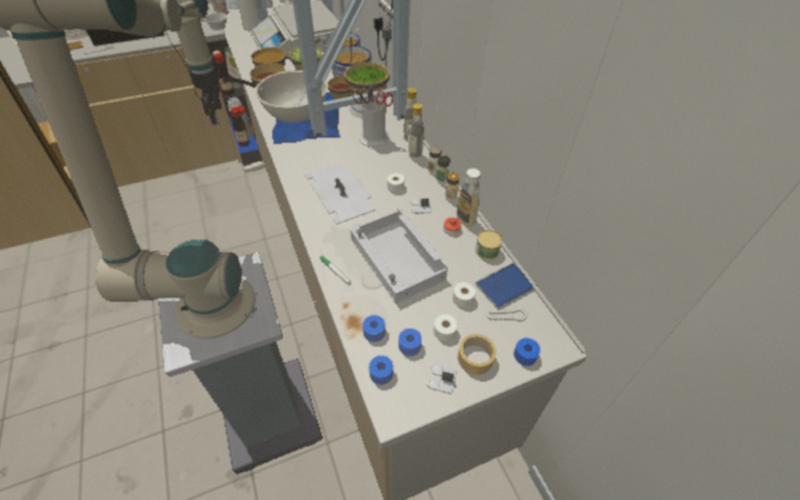

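Three white rolls at (256,209), (466,213) and (497,252) in the 1.25x top view. The keepers are at (309,195) and (543,279), the cover handle at (235,285), and the box around (382,260). I'll enlarge to read them more accurately.

Run:
```python
from h import *
im=np.load("pics/t0.npz")["img"][90:290,130:460,::-1]
cv2.imwrite("pics/t0c.png",cv2.resize(im,None,fx=2.4,fy=2.4,interpolation=cv2.INTER_CUBIC))
for n,u,v,z in[("r0",256,209,.04),("r1",466,213,.04),("r2",497,252,.04),("ka",309,195,.02),("kb",543,279,.02),("cov",235,285,.035),("box",382,260,.05),("tape",538,237,.048),("timer",361,176,.03)]:
    print(n,ray("t0",u/1.25,v/1.25,z).round(3))
```

```text
r0 [0.658 0.273 0.04 ]
r1 [ 0.652 -0.246  0.04 ]
r2 [ 0.555 -0.321  0.04 ]
ka [0.699 0.146 0.02 ]
kb [ 0.491 -0.438  0.02 ]
cov [0.47  0.317 0.035]
box [ 0.532 -0.04   0.05 ]
tape [ 0.592 -0.421  0.048]
timer [0.747 0.015 0.03 ]
```

View pics/t0c.png

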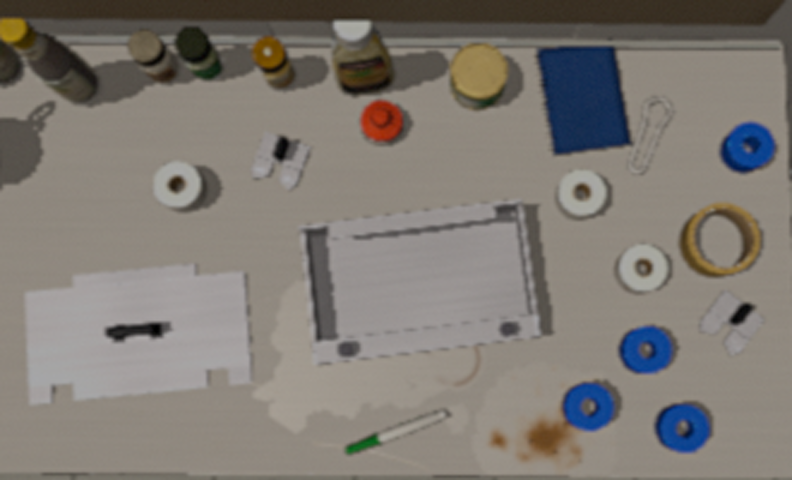

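The crop shows these pixel positions:
- **Stud heads:** (348,349) and (510,328).
- **Cover handle:** (137,330).
- **Keeper A:** fin (281,148), gap facing down.
- **Keeper B:** fin (741,313), gap facing down-left.
- **Rolls:** (178,185), (582,193) and (643,267).

```bash
cat >> h.py <<'E'
def frame(x,z=(0,0,-1)):
    z=np.array(z,float);z/=np.linalg.norm(z);x=np.array(list(x)+[0]*(3-len(x)),float);x-=z*(x@z);x/=np.linalg.norm(x)
    return R.from_matrix(np.c_[x,np.cross(z,x),z])
def plan(wps,step=.16):
    "wps: (p, tool x dir or None[, tool z dir]); prints rows legs in sequence"
    s=manip.get_state();A=Rq(s["ee_rot"]);p=np.array(s["position"])
    for i,w in enumerate(wps):
        q=np.array(w[0],float);B=A if len(w)<2 or w[1] is None else frame(*w[1:])
        rv=(A.inv()*B).as_rotvec()
        n=int(np.ceil(max(np.linalg.norm(q-p)/step,np.linalg.norm(rv)/np.radians(32),1)))
        for k in range(n):
            Ak=A*R.from_rotvec(rv*k/n)
            d=Ak.inv().apply((q-p)/n)/.25
            print(i,"d",d.round(3),"a",(rv/n/(np.pi/2)).round(3),"rows>=",round(max(np.linalg.norm(d)*.25/.0417,np.degrees(np.linalg.norm(rv/n))/7.16),1))
        A,p=B,q
E
python3 - <<'E'
from h import *
c=lambda u,v,z:ray("t0",130+u/2.4,90+v/2.4,z)
L,Rr=c(348,349,.075),c(510,328,.075);print("studs",L.round(4),Rr.round(4),np.linalg.norm(L-Rr))
y=(L-Rr)[:2];y/=np.linalg.norm(y);x=np.array([y[1],-y[0]]);m=(L+Rr)[:2]/2
print("box o",(m+.078*x).round(4),"x",x.round(4),"yaw",np.arctan2(x[1],x[0]))
for n,u,v,z in[("bl",302,228,.06),("br",522,203,.06),("fl",315,363,.054),("fr",540,334,.054)]:
    p=c(u,v,z)[:2]-(m+.078*x);print(n,(p@x).round(4),(p@y).round(4))
for n,u,v,z in[("cbl",25,292,.004),("cbr",246,272,.004),("cfr",250,380,.004),("cfl",30,402,.004),("tl",75,275,.004),("tr",195,264,.004),("h",137,330,.035),("r0",178,185,.04),("r1",582,193,.04),("r2",643,267,.04),("kaf",281,148,.03),("kal",263,168,.006),("kar",292,180,.006),("kbf",741,313,.03),("kbl",714,320,.006),("kbr",738,345,.006)]:print(n,c(u,v,z).round(4))
E
```

```text
studs [0.448  0.0482 0.075 ] [ 0.475  -0.1498  0.075 ] 0.1998164383881595
box o [ 0.5388 -0.0403] x [0.9908 0.1352] yaw 0.1356095078759459
bl 0.0809 0.1413
br 0.0773 -0.1378
fl -0.0889 0.1445
fr -0.0892 -0.1377
cbl [0.5218 0.4777 0.004 ]
cbr [0.5502 0.1909 0.004 ]
cfr [0.4099 0.1808 0.004 ]
cfl [0.38   0.4621 0.004 ]
tl [0.5446 0.414  0.004 ]
tr [0.5603 0.258  0.004 ]
h [0.4716 0.3194 0.035 ]
r0 [0.658  0.2745 0.04  ]
r1 [ 0.6516 -0.2455  0.04  ]
r2 [ 0.5561 -0.3223  0.04  ]
kaf [0.7104 0.1454 0.03  ]
kal [0.6892 0.1727 0.006 ]
kar [0.6732 0.1338 0.006 ]
kbf [ 0.499  -0.4488  0.03  ]
kbl [ 0.4915 -0.4209  0.006 ]
kbr [ 0.4592 -0.4511  0.006 ]
```

```bash
cat >> h.py <<'E'
BO=np.array([0.5388,-0.0403]);BX=np.array([.9908,.1352]);BY=np.array([-.1352,.9908])
def b2w(x,y,z): return np.r_[BO+BX*x+BY*y,z]
E
python3 - <<'E'
from h import *
plan([((.658,.2745,.15),BY)])
E
```

```text
0 d [-0.565 -0.139  0.081] a [-0.     0.     0.187] rows>= 3.5
0 d [-0.581  0.03   0.081] a [-0.     0.     0.187] rows>= 3.5
0 d [-0.547  0.197  0.081] a [-0.     0.     0.187] rows>= 3.5
0 d [-0.467  0.347  0.081] a [-0.     0.     0.187] rows>= 3.5
```

```bash
python3 -m jog '[{"dx":-0.565,"dy":-0.139,"dz":0.081,"az":0.187,"grip":1},{"dx":-0.565,"dy":-0.139,"dz":0.081,"az":0.187,"grip":1},{"dx":-0.565,"dy":-0.139,"dz":0.081,"az":0.187,"grip":1},{"dx":-0.565,"dy":-0.139,"dz":0.081,"az":0.187,"grip":1},{"dx":-0.565,"dy":-0.139,"dz":0.081,"az":0.187,"grip":1}]' 40
python3 -m jog '[{"dx":-0.581,"dy":0.03,"dz":0.081,"az":0.187,"grip":1},{"dx":-0.581,"dy":0.03,"dz":0.081,"az":0.187,"grip":1},{"dx":-0.581,"dy":0.03,"dz":0.081,"az":0.187,"grip":1},{"dx":-0.581,"dy":0.03,"dz":0.081,"az":0.187,"grip":1},{"dx":-0.581,"dy":0.03,"dz":0.081,"az":0.187,"grip":1}]'
python3 -m jog '[{"dx":-0.547,"dy":0.197,"dz":0.081,"az":0.187,"grip":1},{"dx":-0.547,"dy":0.197,"dz":0.081,"az":0.187,"grip":1},{"dx":-0.547,"dy":0.197,"dz":0.081,"az":0.187,"grip":1},{"dx":-0.547,"dy":0.197,"dz":0.081,"az":0.187,"grip":1},{"dx":-0.547,"dy":0.197,"dz":0.081,"az":0.187,"grip":1}]'
python3 -m jog '[{"dx":-0.467,"dy":0.347,"dz":0.081,"az":0.187,"grip":1},{"dx":-0.467,"dy":0.347,"dz":0.081,"az":0.187,"grip":1},{"dx":-0.467,"dy":0.347,"dz":0.081,"az":0.187,"grip":1},{"dx":-0.467,"dy":0.347,"dz":0.081,"az":0.187,"grip":1},{"dx":-0.467,"dy":0.347,"dz":0.081,"az":0.187,"grip":1}]'
python3 - <<'E'
from h import *
st();snap("wrist","w0.png",1.25);print(proj("w0",(.658,.2745,.04))*1.25)
plan([((.658,.2745,.15),BY)])
E
```

```text
{'clock': 0.15, 'qpos': [1.188, 0.2764, 1.5059, 0.0, 1.3607, -0.121], 'position': [0.1487, 0.555, 0.2306], 'ee_rot': [-0.0002, 0.1305, 0.9914, -0.0007], 'contact_force': [0.1526, -0.3892, 0.7709], 'moment': [-0.021, -0.0472, 0.0078], 'width': 0.0856, 'gripper_force': 0.0}
[293.17304416 637.69938073]
0 d [-0.565 -0.139  0.081] a [-0.     0.     0.187] rows>= 3.5
0 d [-0.581  0.03   0.081] a [-0.     0.     0.187] rows>= 3.5
0 d [-0.547  0.197  0.081] a [-0.     0.     0.187] rows>= 3.5
0 d [-0.467  0.346  0.081] a [-0.     0.     0.187] rows>= 3.5schema error: expected keys dx, dy, dz, ax, ay, az, grip
schema error: expected keys dx, dy, dz, ax, ay, az, grip
schema error: expected keys dx, dy, dz, ax, ay, az, grip
schema error: expected keys dx, dy, dz, ax, ay, az, grip
```

View pics/w0.png

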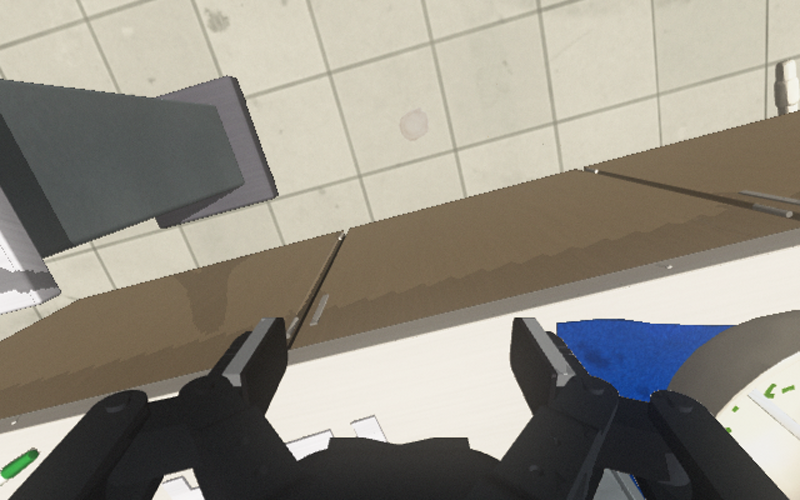

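The call was refused because it needs all seven keys, and nothing moved. The wrist picture shows the floor and cart edge, with the fingers at (270,350) and (530,350). Sending it again with full rows.

```bash
python3 -m jog '[{"dx":-0.565,"dy":-0.139,"dz":0.081,"ax":0,"ay":0,"az":0.187,"grip":1},{"dx":-0.565,"dy":-0.139,"dz":0.081,"ax":0,"ay":0,"az":0.187,"grip":1},{"dx":-0.565,"dy":-0.139,"dz":0.081,"ax":0,"ay":0,"az":0.187,"grip":1},{"dx":-0.565,"dy":-0.139,"dz":0.081,"ax":0,"ay":0,"az":0.187,"grip":1}]' 40
python3 -m jog '[{"dx":-0.581,"dy":0.03,"dz":0.081,"ax":0,"ay":0,"az":0.187,"grip":1},{"dx":-0.581,"dy":0.03,"dz":0.081,"ax":0,"ay":0,"az":0.187,"grip":1},{"dx":-0.581,"dy":0.03,"dz":0.081,"ax":0,"ay":0,"az":0.187,"grip":1},{"dx":-0.581,"dy":0.03,"dz":0.081,"ax":0,"ay":0,"az":0.187,"grip":1}]'
python3 -m jog '[{"dx":-0.547,"dy":0.197,"dz":0.081,"ax":0,"ay":0,"az":0.187,"grip":1},{"dx":-0.547,"dy":0.197,"dz":0.081,"ax":0,"ay":0,"az":0.187,"grip":1},{"dx":-0.547,"dy":0.197,"dz":0.081,"ax":0,"ay":0,"az":0.187,"grip":1},{"dx":-0.547,"dy":0.197,"dz":0.081,"ax":0,"ay":0,"az":0.187,"grip":1}]'
python3 -m jog '[{"dx":-0.467,"dy":0.347,"dz":0.081,"ax":0,"ay":0,"az":0.187,"grip":1},{"dx":-0.467,"dy":0.347,"dz":0.081,"ax":0,"ay":0,"az":0.187,"grip":1},{"dx":-0.467,"dy":0.347,"dz":0.081,"ax":0,"ay":0,"az":0.187,"grip":1},{"dx":-0.467,"dy":0.347,"dz":0.081,"ax":0,"ay":0,"az":0.187,"grip":1},{"dx":-0.467,"dy":0.347,"dz":0.081,"ax":0,"ay":0,"az":0.187,"grip":1}]'
python3 - <<'E'
from h import *
st();snap("wrist","w1.png",1.25);print(proj("w1",(.658,.2745,.04))*1.25)
plan([((.658,.2745,.15),BY)])
E
```

```text
clock: 0.53
position: [0.2792, 0.4829, 0.2102]
ee_rot: [0.001, 0.276, 0.961, -0.001]
contact_force: [1.0, 0.0, 0.1]
width: 0.0856
gripper_force: 0.0
clock: 0.87
position: [0.4072, 0.4125, 0.1899]
ee_rot: [0.001, 0.414, 0.91, -0.001]
contact_force: [0.2, 0.0, -0.6]
width: 0.0851
gripper_force: 0.0
clock: 1.2
position: [0.5348, 0.3421, 0.1694]
ee_rot: [0.001, 0.543, 0.84, -0.0]
contact_force: [-0.5, -0.0, -0.2]
width: 0.0854
gripper_force: 0.0
clock: 1.62
position: [0.6627, 0.2709, 0.1481]
ee_rot: [0.001, 0.66, 0.751, -0.0]
contact_force: [0.5, 0.2, 0.4]
width: 0.0856
gripper_force: 0.0
{'clock': 1.6167, 'qpos': [0.2921, 0.5346, 1.2948, -0.0023, 1.3119, 0.1631], 'position': [0.6627, 0.2709, 0.1481], 'ee_rot': [0.001, 0.6598, 0.7514, -0.0004], 'contact_force': [0.4859, 0.1723, 0.3544], 'moment': [-0.006, -0.039, 0.0033], 'width': 0.0856, 'gripper_force': 0.0}
[393.35173754 239.88679955]
0 d [ 0.008 -0.007 -0.006] a [-0.001  0.    -0.003] rows>= 0.1
```

View pics/w1.png

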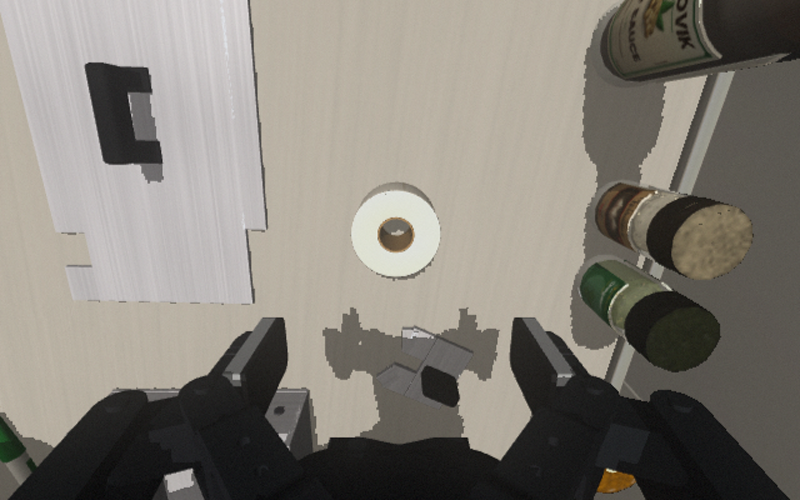

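The roll is at (396,233), 7 px from where I predicted. Keeper A is at (430,370) and the cover is at the left. Working out the grasp now.

Run:
```python
from h import *
r=ray("w1",396/1.25,233/1.25,.04);print(r)
p=[r[0],r[1]]
plan([((*p,.06),BY),((*p,.012),),((*p,.14),),(b2w(0,80,.14) if 0 else b2w(0,.085,.14),),(b2w(0,.085,.018),)])
```

```text
[0.65916048 0.27950389 0.04      ]
0 d [0.028 0.001 0.354] a [-0.001  0.    -0.003] rows>= 2.1
1 d [0.    0.    0.192] a [0. 0. 0.] rows>= 1.2
2 d [ 0.     0.    -0.512] a [0. 0. 0.] rows>= 3.1
3 d [-0.431 -0.325  0.   ] a [0. 0. 0.] rows>= 3.2
3 d [-0.431 -0.325  0.   ] a [0. 0. 0.] rows>= 3.2
4 d [0.    0.    0.488] a [0. 0. 0.] rows>= 2.9
```

```bash
python3 -m jog '[{"dx":0.028,"dy":0,"dz":0.36,"ax":0,"ay":0,"az":0,"grip":1},{"dx":0.028,"dy":0,"dz":0.36,"ax":0,"ay":0,"az":0,"grip":1},{"dx":0.028,"dy":0,"dz":0.36,"ax":0,"ay":0,"az":0,"grip":1},{"dx":0.028,"dy":0,"dz":0.57,"ax":0,"ay":0,"az":0,"grip":1},{"dx":0.028,"dy":0,"dz":0.57,"ax":0,"ay":0,"az":0,"grip":1}]' 40
python3 -m jog '[{"dx":0,"dy":0,"dz":0,"ax":0,"ay":0,"az":0,"grip":-0.2},{"dx":0,"dy":0,"dz":0,"ax":0,"ay":0,"az":0,"grip":-0.2},{"dx":0,"dy":0,"dz":0,"ax":0,"ay":0,"az":0,"grip":-0.2},{"dx":0,"dy":0,"dz":0,"ax":0,"ay":0,"az":0,"grip":-0.2},{"dx":0,"dy":0,"dz":0,"ax":0,"ay":0,"az":0,"grip":-0.2}]' 40
python3 -m jog '[{"dx":0,"dy":0,"dz":0,"ax":0,"ay":0,"az":0,"grip":-0.2},{"dx":0,"dy":0,"dz":-0.1,"ax":0,"ay":0,"az":0,"grip":-0.2},{"dx":0,"dy":0,"dz":-0.2,"ax":0,"ay":0,"az":0,"grip":-0.2},{"dx":0,"dy":0,"dz":-0.3,"ax":0,"ay":0,"az":0,"grip":-0.2},{"dx":0,"dy":0,"dz":-0.4,"ax":0,"ay":0,"az":0,"grip":-0.2}]' 40
python3 -m jog '[{"dx":0,"dy":0,"dz":-0.13,"ax":0,"ay":0,"az":0,"grip":-0.2},{"dx":0,"dy":0,"dz":-0.13,"ax":0,"ay":0,"az":0,"grip":-0.2}]' 40
python3 - <<'E'
from h import *
plan([(b2w(0,.085,.14),BY),(b2w(0,.085,.016),)])
E
```

```text
clock: 2.08
position: [0.6536, 0.2816, 0.0041]
ee_rot: [-0.002, 0.658, 0.753, -0.003]
contact_force: [-2.0, 0.2, -0.9]
width: 0.0856
gripper_force: 0.0
clock: 2.5
position: [0.6585, 0.2821, 0.01]
ee_rot: [0.001, 0.658, 0.753, 0.002]
contact_force: [-0.6, 0.6, 0.1]
width: 0.059
gripper_force: 43.1
clock: 2.92
position: [0.6573, 0.2815, 0.1092]
ee_rot: [-0.0, 0.658, 0.753, 0.0]
contact_force: [0.2, 1.4, -0.6]
width: 0.0589
gripper_force: 43.7
clock: 3.08
position: [0.6612, 0.2829, 0.1486]
ee_rot: [0.003, 0.658, 0.753, 0.006]
contact_force: [1.3, 0.1, -0.3]
width: 0.0592
gripper_force: 43.7
0 d [-0.438 -0.329  0.012] a [ 0.004 -0.001 -0.001] rows>= 3.3
0 d [-0.438 -0.33   0.014] a [ 0.004 -0.001 -0.001] rows>= 3.3
1 d [0.    0.    0.496] a [0. 0. 0.] rows>= 3.0
```

```bash
python3 -m jog '[{"dx":-0.438,"dy":-0.329,"dz":0,"ax":0,"ay":0,"az":0,"grip":-0.2},{"dx":-0.438,"dy":-0.329,"dz":0,"ax":0,"ay":0,"az":0,"grip":-0.2},{"dx":-0.438,"dy":-0.329,"dz":0,"ax":0,"ay":0,"az":0,"grip":-0.2},{"dx":-0.438,"dy":-0.329,"dz":0,"ax":0,"ay":0,"az":0,"grip":-0.2}]' 40
python3 -m jog '[{"dx":-0.438,"dy":-0.33,"dz":0,"ax":0,"ay":0,"az":0,"grip":-0.2},{"dx":-0.438,"dy":-0.33,"dz":0,"ax":0,"ay":0,"az":0,"grip":-0.2},{"dx":-0.438,"dy":-0.33,"dz":0,"ax":0,"ay":0,"az":0,"grip":-0.2},{"dx":-0.438,"dy":-0.33,"dz":0,"ax":0,"ay":0,"az":0,"grip":-0.2},{"dx":-0.438,"dy":-0.33,"dz":0,"ax":0,"ay":0,"az":0,"grip":-0.2}]' 40
python3 -m jog '[{"dx":0,"dy":0,"dz":0,"ax":0,"ay":0,"az":0,"grip":-0.2},{"dx":0,"dy":0,"dz":0,"ax":0,"ay":0,"az":0,"grip":-0.2}]' 40
python3 - <<'E'
from h import *
st();plan([(b2w(0,.085,.08),BY),(b2w(0,.085,.016),)])
E
```

```text
clock: 3.42
position: [0.5862, 0.1575, 0.1402]
ee_rot: [-0.001, 0.659, 0.752, -0.003]
contact_force: [0.2, 0.3, -0.6]
width: 0.0594
gripper_force: 43.8
clock: 3.83
position: [0.5215, 0.0402, 0.1406]
ee_rot: [-0.0, 0.66, 0.752, -0.001]
contact_force: [-0.0, -0.4, -0.1]
width: 0.0592
gripper_force: 43.8
clock: 4.0
position: [0.5246, 0.0434, 0.1407]
ee_rot: [0.0, 0.658, 0.753, 0.001]
contact_force: [-0.4, -0.1, -0.6]
width: 0.0591
gripper_force: 43.8
{'clock': 4.0, 'qpos': [-0.0504, 0.2712, 1.7518, 0.0011, 1.1167, -0.1849], 'position': [0.5246, 0.0434, 0.1407], 'ee_rot': [0.0004, 0.6582, 0.7529, 0.001], 'contact_force': [-0.3506, -0.104, -0.5561], 'moment': [0.0813, -0.0017, 0.0038], 'width': 0.0591, 'gripper_force': 43.7751}
0 d [0.    0.01  0.243] a [ 0.001 -0.    -0.001] rows>= 1.5
1 d [0.    0.    0.256] a [0. 0. 0.] rows>= 1.5
```

```bash
python3 -m jog '[{"dx":0,"dy":0.01,"dz":0.15,"ax":0,"ay":0,"az":0,"grip":-0.2},{"dx":0,"dy":0.01,"dz":0.28,"ax":0,"ay":0,"az":0,"grip":-0.2},{"dx":0,"dy":0.01,"dz":0.4,"ax":0,"ay":0,"az":0,"grip":-0.2},{"dx":0,"dy":0.01,"dz":0.5,"ax":0,"ay":0,"az":0,"grip":-0.2},{"dx":0,"dy":0.01,"dz":0.5,"ax":0,"ay":0,"az":0,"grip":-0.2}]' 40
python3 -m jog '[{"dx":0,"dy":0,"dz":0,"ax":0,"ay":0,"az":0,"grip":0.7},{"dx":0,"dy":0,"dz":0,"ax":0,"ay":0,"az":0,"grip":0.7},{"dx":0,"dy":0,"dz":0,"ax":0,"ay":0,"az":0,"grip":0.7}]' 40
python3 -m jog '[{"dx":0,"dy":0,"dz":-0.16,"ax":0,"ay":0,"az":0,"grip":0.7},{"dx":0,"dy":0,"dz":-0.32,"ax":0,"ay":0,"az":0,"grip":0.7},{"dx":0,"dy":0,"dz":-0.48,"ax":0,"ay":0,"az":0,"grip":0.7},{"dx":0,"dy":0,"dz":-0.6,"ax":0,"ay":0,"az":0,"grip":0.7},{"dx":0,"dy":0,"dz":-0.6,"ax":0,"ay":0,"az":0,"grip":0.7}]' 40
python3 - <<'E'
from h import *
st();plan([((.6516,-.2455,.16),BY)])
E
```

```text
clock: 4.42
position: [0.5259, 0.0446, 0.0123]
ee_rot: [-0.001, 0.658, 0.753, -0.001]
contact_force: [-0.6, -0.2, -0.7]
width: 0.0589
gripper_force: 50.2
clock: 4.67
position: [0.527, 0.0437, 0.0157]
ee_rot: [0.001, 0.658, 0.753, 0.001]
contact_force: [-0.8, 0.7, -0.5]
width: 0.0726
gripper_force: 0.0
clock: 5.08
position: [0.5308, 0.0431, 0.1732]
ee_rot: [0.006, 0.658, 0.753, 0.005]
contact_force: [1.0, -0.5, -0.0]
width: 0.0728
gripper_force: 0.0
{'clock': 5.0833, 'qpos': [-0.0499, 0.2443, 1.7008, 0.0003, 1.1807, -0.1845], 'position': [0.5308, 0.0431, 0.1732], 'ee_rot': [0.0061, 0.658, 0.753, 0.005], 'contact_force': [1.0159, -0.4891, -0.0322], 'moment': [0.0185, -0.0213, 0.0067], 'width': 0.0728, 'gripper_force': 0.0}
0 d [-0.604  0.162  0.03 ] a [ 0.005  0.001 -0.   ] rows>= 3.8
0 d [-0.604  0.162  0.028] a [ 0.005  0.001 -0.   ] rows>= 3.8
```

```bash
cat >> h.py <<'E'
def roll(fn,guess,z=.04):
    d=np.load("pics/"+fn+".npz");im=d["img"].astype(int);u0=proj(fn,(*guess,z))
    m=((im.min(2)>205)).astype(np.uint8)
    n,l,s,c=cv2.connectedComponentsWithStats(m)
    for i in range(1,n):
        if s[i,4]>800 and np.linalg.norm(c[i]-u0)<110 and s[i,2]<100:
            x,y,w,h=s[i,:4];print("blob",c[i].round(1),s[i],"centre",ray(fn,c[i][0],c[i][1],z).round(4),"size",np.linalg.norm(ray(fn,x,c[i][1],z)-ray(fn,x+w,c[i][1],z)).round(4))
    print("pred",u0.round(1))
E
python3 -m jog '[{"dx":-0.604,"dy":0.162,"dz":0.03,"ax":0.005,"ay":0,"az":0,"grip":1},{"dx":-0.604,"dy":0.162,"dz":0.03,"ax":0.005,"ay":0,"az":0,"grip":1},{"dx":-0.604,"dy":0.162,"dz":0.03,"ax":0.005,"ay":0,"az":0,"grip":1},{"dx":-0.604,"dy":0.162,"dz":0.03,"ax":0.005,"ay":0,"az":0,"grip":1}]' 40
python3 -m jog '[{"dx":-0.604,"dy":0.162,"dz":0.028,"ax":0,"ay":0,"az":0,"grip":1},{"dx":-0.604,"dy":0.162,"dz":0.028,"ax":0,"ay":0,"az":0,"grip":1},{"dx":-0.604,"dy":0.162,"dz":0.028,"ax":0,"ay":0,"az":0,"grip":1},{"dx":-0.604,"dy":0.162,"dz":0.028,"ax":0,"ay":0,"az":0,"grip":1},{"dx":-0.604,"dy":0.162,"dz":0.028,"ax":0,"ay":0,"az":0,"grip":1}]' 40
python3 - <<'E'
from h import *
roll("w1",(.658,.2745))
st();snap("wrist","w2.png",1.25);roll("w2",(.6516,-.2455))
E
```

```text
clock: 5.42
position: [0.5876, -0.1038, 0.1583]
ee_rot: [-0.001, 0.658, 0.753, -0.003]
contact_force: [0.2, 0.1, -0.2]
width: 0.0851
gripper_force: 0.0
clock: 5.83
position: [0.6488, -0.2524, 0.1495]
ee_rot: [-0.0, 0.66, 0.751, -0.004]
contact_force: [0.3, -0.5, 0.4]
width: 0.0854
gripper_force: 0.0
blob [316.3 185.8] [ 281  153   71   67 2997] centre [0.6586 0.28   0.04  ] size 0.0595
pred [314.7 191.9]
{'clock': 5.8333, 'qpos': [-0.4671, 0.506, 1.3426, -0.0074, 1.2949, -0.5949], 'position': [0.6488, -0.2524, 0.1495], 'ee_rot': [-0.0, 0.6598, 0.7515, -0.0037], 'contact_force': [0.279, -0.4683, 0.4014], 'moment': [0.026, -0.0004, -0.0008], 'width': 0.0854, 'gripper_force': 0.0}
blob [326.3 185. ] [ 291  151   71   69 3163] centre [ 0.6524 -0.2423  0.04  ] size 0.0598
pred [324.8 188.5]
```

```bash
python3 -m jog '[{"dx":0.038,"dy":0.02,"dz":0.16,"ax":0,"ay":0,"az":0,"grip":1},{"dx":0.038,"dy":0.02,"dz":0.3,"ax":0,"ay":0,"az":0,"grip":1},{"dx":0.038,"dy":0.02,"dz":0.44,"ax":0,"ay":0,"az":0,"grip":1},{"dx":0.038,"dy":0.02,"dz":0.565,"ax":0,"ay":0,"az":0,"grip":1},{"dx":0.038,"dy":0.02,"dz":0.565,"ax":0,"ay":0,"az":0,"grip":1}]' 40
python3 -m jog '[{"dx":0,"dy":0,"dz":0,"ax":0,"ay":0,"az":0,"grip":-0.2},{"dx":0,"dy":0,"dz":0,"ax":0,"ay":0,"az":0,"grip":-0.2},{"dx":0,"dy":0,"dz":0,"ax":0,"ay":0,"az":0,"grip":-0.2},{"dx":0,"dy":0,"dz":0,"ax":0,"ay":0,"az":0,"grip":-0.2},{"dx":0,"dy":0,"dz":0,"ax":0,"ay":0,"az":0,"grip":-0.2}]' 40
python3 -m jog '[{"dx":0,"dy":0,"dz":-0.1,"ax":0,"ay":0,"az":0,"grip":-0.2},{"dx":0,"dy":0,"dz":-0.2,"ax":0,"ay":0,"az":0,"grip":-0.2},{"dx":0,"dy":0,"dz":-0.35,"ax":0,"ay":0,"az":0,"grip":-0.2},{"dx":0,"dy":0,"dz":-0.53,"ax":0,"ay":0,"az":0,"grip":-0.2},{"dx":0,"dy":0,"dz":-0.53,"ax":0,"ay":0,"az":0,"grip":-0.2}]' 40
python3 - <<'E'
from h import *
plan([(b2w(0,0.0,.14),BY),(b2w(0,.0,.016),)])
E
```

```text
clock: 6.3
position: [0.6437, -0.2316, 0.0026]
ee_rot: [-0.009, 0.658, 0.753, -0.005]
contact_force: [-0.8, 1.0, -0.4]
width: 0.0852
gripper_force: 0.0
clock: 6.72
position: [0.6508, -0.2361, 0.0122]
ee_rot: [-0.0, 0.658, 0.753, -0.002]
contact_force: [0.4, 1.2, 6.5]
width: 0.059
gripper_force: 43.7
clock: 7.13
position: [0.6544, -0.2376, 0.1515]
ee_rot: [0.005, 0.658, 0.753, -0.001]
contact_force: [0.8, 0.6, 0.6]
width: 0.0589
gripper_force: 43.6
0 d [ 0.422 -0.177  0.018] a [ 0.002  0.003 -0.001] rows>= 2.7
0 d [ 0.422 -0.176  0.021] a [ 0.002  0.003 -0.001] rows>= 2.7
1 d [0.    0.    0.496] a [0. 0. 0.] rows>= 3.0
```

```bash
python3 -m jog '[{"dx":0.422,"dy":-0.177,"dz":0.018,"ax":0,"ay":0,"az":0,"grip":-0.2},{"dx":0.422,"dy":-0.177,"dz":0.018,"ax":0,"ay":0,"az":0,"grip":-0.2},{"dx":0.422,"dy":-0.177,"dz":0.018,"ax":0,"ay":0,"az":0,"grip":-0.2},{"dx":0.422,"dy":-0.177,"dz":0.018,"ax":0,"ay":0,"az":0,"grip":-0.2}]' 40
python3 -m jog '[{"dx":0.422,"dy":-0.177,"dz":0.02,"ax":0,"ay":0,"az":0,"grip":-0.2},{"dx":0.422,"dy":-0.177,"dz":0.02,"ax":0,"ay":0,"az":0,"grip":-0.2},{"dx":0.422,"dy":-0.177,"dz":0.02,"ax":0,"ay":0,"az":0,"grip":-0.2},{"dx":0.422,"dy":-0.177,"dz":0.02,"ax":0,"ay":0,"az":0,"grip":-0.2},{"dx":0.422,"dy":-0.177,"dz":0.02,"ax":0,"ay":0,"az":0,"grip":-0.2}]' 40
python3 -m jog '[{"dx":0,"dy":0,"dz":0,"ax":0,"ay":0,"az":0,"grip":-0.2},{"dx":0,"dy":0,"dz":0,"ax":0,"ay":0,"az":0,"grip":-0.2}]' 40
python3 - <<'E'
from h import *
st();plan([(b2w(0,.0,.017),BY)])
E
```

```text
clock: 7.47
position: [0.5871, -0.1311, 0.1378]
ee_rot: [-0.006, 0.657, 0.754, -0.003]
contact_force: [-0.3, -0.5, -0.9]
width: 0.0592
gripper_force: 43.6
clock: 7.88
position: [0.5336, -0.0373, 0.1336]
ee_rot: [-0.002, 0.657, 0.754, -0.003]
contact_force: [0.4, -0.4, -0.1]
width: 0.0588
gripper_force: 43.6
clock: 8.05
position: [0.5355, -0.0394, 0.1334]
ee_rot: [-0.001, 0.658, 0.753, -0.003]
contact_force: [0.7, 0.0, -1.4]
width: 0.0594
gripper_force: 43.6
{'clock': 8.05, 'qpos': [-0.2009, 0.2965, 1.7345, -0.0034, 1.1158, -0.3328], 'position': [0.5355, -0.0394, 0.1334], 'ee_rot': [-0.0015, 0.6584, 0.7526, -0.0026], 'contact_force': [0.6711, 0.025, -1.3706], 'moment': [-0.03, -0.0033, -0.0225], 'width': 0.0594, 'gripper_force': 43.6046}
0 d [-0.005  0.015  0.466] a [-0.004  0.001 -0.001] rows>= 2.8
```

```bash
python3 -m jog '[{"dx":-0.005,"dy":0.015,"dz":0.15,"ax":0,"ay":0,"az":0,"grip":-0.2},{"dx":-0.005,"dy":0.015,"dz":0.28,"ax":0,"ay":0,"az":0,"grip":-0.2},{"dx":-0.005,"dy":0.015,"dz":0.4,"ax":0,"ay":0,"az":0,"grip":-0.2},{"dx":-0.005,"dy":0.015,"dz":0.465,"ax":0,"ay":0,"az":0,"grip":-0.2},{"dx":-0.005,"dy":0.015,"dz":0.465,"ax":0,"ay":0,"az":0,"grip":-0.2}]' 40
python3 -m jog '[{"dx":0,"dy":0,"dz":0,"ax":0,"ay":0,"az":0,"grip":0.7},{"dx":0,"dy":0,"dz":0,"ax":0,"ay":0,"az":0,"grip":0.7},{"dx":0,"dy":0,"dz":0,"ax":0,"ay":0,"az":0,"grip":0.7}]' 40
python3 -m jog '[{"dx":0,"dy":0,"dz":-0.16,"ax":0,"ay":0,"az":0,"grip":0.7},{"dx":0,"dy":0,"dz":-0.32,"ax":0,"ay":0,"az":0,"grip":0.7},{"dx":0,"dy":0,"dz":-0.48,"ax":0,"ay":0,"az":0,"grip":0.7},{"dx":0,"dy":0,"dz":-0.6,"ax":0,"ay":0,"az":0,"grip":0.7},{"dx":0,"dy":0,"dz":-0.6,"ax":0,"ay":0,"az":0,"grip":0.7}]' 40
python3 - <<'E'
from h import *
plan([((.5561,-.325,.16),BY)])
E
```

```text
clock: 8.47
position: [0.5368, -0.0402, 0.0146]
ee_rot: [-0.004, 0.659, 0.752, -0.004]
contact_force: [0.0, -0.9, -0.7]
width: 0.0591
gripper_force: 48.5
clock: 8.72
position: [0.538, -0.0399, 0.0169]
ee_rot: [-0.002, 0.658, 0.753, -0.003]
contact_force: [0.5, 0.0, -0.6]
width: 0.0726
gripper_force: 0.0
clock: 9.13
position: [0.5431, -0.0401, 0.1743]
ee_rot: [0.004, 0.658, 0.753, 0.001]
contact_force: [0.4, -0.6, -0.2]
width: 0.0726
gripper_force: 0.0
0 d [-0.568 -0.05   0.031] a [ 0.002  0.002 -0.001] rows>= 3.4
0 d [-0.568 -0.051  0.03 ] a [ 0.002  0.002 -0.001] rows>= 3.4
```

```bash
python3 -m jog '[{"dx":-0.568,"dy":-0.05,"dz":0.03,"ax":0,"ay":0,"az":0,"grip":1},{"dx":-0.568,"dy":-0.05,"dz":0.03,"ax":0,"ay":0,"az":0,"grip":1},{"dx":-0.568,"dy":-0.05,"dz":0.03,"ax":0,"ay":0,"az":0,"grip":1},{"dx":-0.568,"dy":-0.05,"dz":0.03,"ax":0,"ay":0,"az":0,"grip":1}]' 40
python3 -m jog '[{"dx":-0.568,"dy":-0.05,"dz":0.03,"ax":0,"ay":0,"az":0,"grip":1},{"dx":-0.568,"dy":-0.05,"dz":0.03,"ax":0,"ay":0,"az":0,"grip":1},{"dx":-0.568,"dy":-0.05,"dz":0.03,"ax":0,"ay":0,"az":0,"grip":1},{"dx":-0.568,"dy":-0.05,"dz":0.03,"ax":0,"ay":0,"az":0,"grip":1},{"dx":-0.568,"dy":-0.05,"dz":0.03,"ax":0,"ay":0,"az":0,"grip":1}]' 40
python3 -m jog '[{"dx":0,"dy":0,"dz":0,"ax":0,"ay":0,"az":0,"grip":1},{"dx":0,"dy":0,"dz":0,"ax":0,"ay":0,"az":0,"grip":1}]' 40
python3 - <<'E'
from h import *
st();snap("wrist","w3.png",1.25);roll("w3",(.5561,-.3223))
E
```

```text
clock: 9.47
position: [0.5452, -0.1863, 0.1592]
ee_rot: [-0.001, 0.659, 0.752, -0.004]
contact_force: [0.3, -0.2, 0.5]
width: 0.0855
gripper_force: 0.0
clock: 9.88
position: [0.5512, -0.3289, 0.151]
ee_rot: [-0.002, 0.66, 0.751, -0.004]
contact_force: [-0.3, -0.1, -0.5]
width: 0.0853
gripper_force: 0.0
clock: 10.05
position: [0.551, -0.3226, 0.1515]
ee_rot: [-0.003, 0.658, 0.753, -0.003]
contact_force: [0.9, -0.1, -1.0]
width: 0.0854
gripper_force: 0.0
{'clock': 10.05, 'qpos': [-0.636, 0.4242, 1.4795, -0.0048, 1.245, -0.7685], 'position': [0.551, -0.3226, 0.1515], 'ee_rot': [-0.0033, 0.6581, 0.7529, -0.0026], 'contact_force': [0.8859, -0.1456, -0.9973], 'moment': [0.0499, 0.0124, -0.0502], 'width': 0.0854, 'gripper_force': 0.0}
blob [326.  193.2] [ 291  160   70   67 3012] centre [ 0.5551 -0.3196  0.04  ] size 0.0599
pred [326.7 196.3]
```

View pics/w3.png

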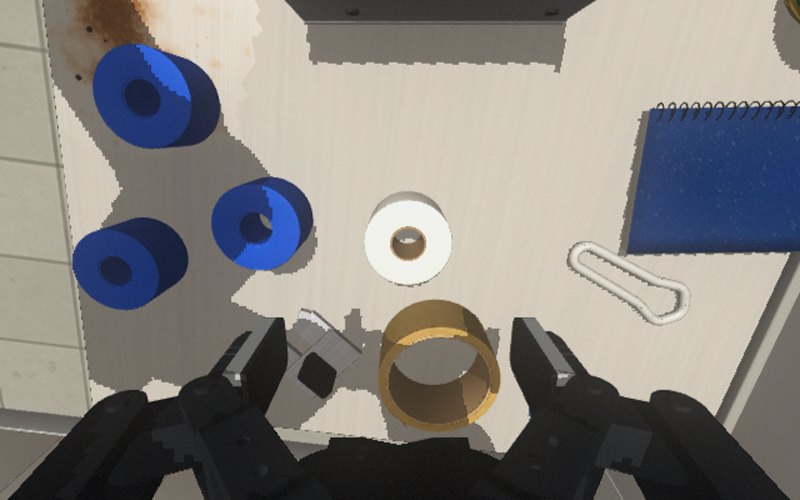

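The roll is at (408,243), between the blue ones and the tape. There's about 36 mm of gap to the nearest blue roll, which is enough for the finger.

```bash
python3 -m jog '[{"dx":0.005,"dy":0.018,"dz":0.16,"ax":0,"ay":0,"az":0,"grip":1},{"dx":0.005,"dy":0.018,"dz":0.3,"ax":0,"ay":0,"az":0,"grip":1},{"dx":0.005,"dy":0.018,"dz":0.44,"ax":0,"ay":0,"az":0,"grip":1},{"dx":0.005,"dy":0.018,"dz":0.57,"ax":0,"ay":0,"az":0,"grip":1},{"dx":0.005,"dy":0.018,"dz":0.57,"ax":0,"ay":0,"az":0,"grip":1}]' 40
python3 -m jog '[{"dx":0,"dy":0,"dz":0,"ax":0,"ay":0,"az":0,"grip":-0.2},{"dx":0,"dy":0,"dz":0,"ax":0,"ay":0,"az":0,"grip":-0.2},{"dx":0,"dy":0,"dz":0,"ax":0,"ay":0,"az":0,"grip":-0.2},{"dx":0,"dy":0,"dz":0,"ax":0,"ay":0,"az":0,"grip":-0.2},{"dx":0,"dy":0,"dz":0,"ax":0,"ay":0,"az":0,"grip":-0.2}]' 40
python3 -m jog '[{"dx":0,"dy":0,"dz":-0.1,"ax":0,"ay":0,"az":0,"grip":-0.2},{"dx":0,"dy":0,"dz":-0.2,"ax":0,"ay":0,"az":0,"grip":-0.2},{"dx":0,"dy":0,"dz":-0.35,"ax":0,"ay":0,"az":0,"grip":-0.2},{"dx":0,"dy":0,"dz":-0.53,"ax":0,"ay":0,"az":0,"grip":-0.2},{"dx":0,"dy":0,"dz":-0.53,"ax":0,"ay":0,"az":0,"grip":-0.2}]' 40
python3 - <<'E'
from h import *
plan([(b2w(0,-.085,.14),BY),(b2w(0,-.085,.016),)])
E
```

```text
clock: 10.52
position: [0.5503, -0.317, 0.0033]
ee_rot: [-0.009, 0.657, 0.754, -0.003]
contact_force: [-1.5, 1.5, 0.0]
width: 0.085
gripper_force: 0.0
clock: 10.93
position: [0.5562, -0.3229, 0.012]
ee_rot: [-0.0, 0.658, 0.753, -0.003]
contact_force: [-0.6, 0.3, 6.2]
width: 0.0587
gripper_force: 44.7
clock: 11.35
position: [0.5596, -0.3248, 0.151]
ee_rot: [0.006, 0.658, 0.753, -0.002]
contact_force: [1.7, -1.0, 0.8]
width: 0.0587
gripper_force: 44.0
0 d [0.4   0.035 0.018] a [ 0.001  0.004 -0.001] rows>= 2.4
0 d [0.4   0.035 0.02 ] a [ 0.001  0.004 -0.001] rows>= 2.4
1 d [0.    0.    0.496] a [0. 0. 0.] rows>= 3.0
```

```bash
python3 -m jog '[{"dx":0.4,"dy":0.035,"dz":0.018,"ax":0,"ay":0,"az":0,"grip":-0.2},{"dx":0.4,"dy":0.035,"dz":0.018,"ax":0,"ay":0,"az":0,"grip":-0.2},{"dx":0.4,"dy":0.035,"dz":0.018,"ax":0,"ay":0,"az":0,"grip":-0.2},{"dx":0.4,"dy":0.035,"dz":0.018,"ax":0,"ay":0,"az":0,"grip":-0.2}]' 40
python3 -m jog '[{"dx":0.4,"dy":0.035,"dz":0.02,"ax":0,"ay":0,"az":0,"grip":-0.2},{"dx":0.4,"dy":0.035,"dz":0.02,"ax":0,"ay":0,"az":0,"grip":-0.2},{"dx":0.4,"dy":0.035,"dz":0.02,"ax":0,"ay":0,"az":0,"grip":-0.2},{"dx":0.4,"dy":0.035,"dz":0.02,"ax":0,"ay":0,"az":0,"grip":-0.2},{"dx":0.4,"dy":0.035,"dz":0.02,"ax":0,"ay":0,"az":0,"grip":-0.2}]' 40
python3 -m jog '[{"dx":0,"dy":0,"dz":0,"ax":0,"ay":0,"az":0,"grip":-0.2},{"dx":0,"dy":0,"dz":0,"ax":0,"ay":0,"az":0,"grip":-0.2}]' 40
python3 - <<'E'
from h import *
st();plan([(b2w(0,-.085,.017),BY)])
E
```

```text
clock: 11.68
position: [0.5497, -0.2173, 0.1377]
ee_rot: [-0.004, 0.657, 0.754, -0.002]
contact_force: [-1.2, 0.1, -0.0]
width: 0.0587
gripper_force: 43.9
clock: 12.1
position: [0.5466, -0.1216, 0.1326]
ee_rot: [-0.002, 0.657, 0.754, -0.003]
contact_force: [-0.9, -1.5, -0.8]
width: 0.0588
gripper_force: 43.9
clock: 12.27
position: [0.5467, -0.123, 0.1324]
ee_rot: [-0.002, 0.659, 0.752, -0.003]
contact_force: [0.5, -0.4, -1.6]
width: 0.0586
gripper_force: 43.9
{'clock': 12.2667, 'qpos': [-0.3427, 0.33, 1.6853, -0.0047, 1.1318, -0.4735], 'position': [0.5467, -0.123, 0.1324], 'ee_rot': [-0.0018, 0.6586, 0.7525, -0.003], 'contact_force': [0.535, -0.3785, -1.6303], 'moment': [0.0078, -0.013, -0.0301], 'width': 0.0586, 'gripper_force': 43.8963}
0 d [-0.007  0.017  0.461] a [-0.004  0.001 -0.002] rows>= 2.8
```

```bash
python3 -m jog '[{"dx":-0.007,"dy":0.017,"dz":0.15,"ax":0,"ay":0,"az":0,"grip":-0.2},{"dx":-0.007,"dy":0.017,"dz":0.28,"ax":0,"ay":0,"az":0,"grip":-0.2},{"dx":-0.007,"dy":0.017,"dz":0.4,"ax":0,"ay":0,"az":0,"grip":-0.2},{"dx":-0.007,"dy":0.017,"dz":0.46,"ax":0,"ay":0,"az":0,"grip":-0.2},{"dx":-0.007,"dy":0.017,"dz":0.46,"ax":0,"ay":0,"az":0,"grip":-0.2}]' 40
python3 -m jog '[{"dx":0,"dy":0,"dz":0,"ax":0,"ay":0,"az":0,"grip":0.7},{"dx":0,"dy":0,"dz":0,"ax":0,"ay":0,"az":0,"grip":0.7},{"dx":0,"dy":0,"dz":0,"ax":0,"ay":0,"az":0,"grip":0.7}]' 40
python3 -m jog '[{"dx":0,"dy":0,"dz":-0.16,"ax":0,"ay":0,"az":0,"grip":0.7},{"dx":0,"dy":0,"dz":-0.32,"ax":0,"ay":0,"az":0,"grip":0.7},{"dx":0,"dy":0,"dz":-0.48,"ax":0,"ay":0,"az":0,"grip":0.7},{"dx":0,"dy":0,"dz":-0.65,"ax":0,"ay":0,"az":0,"grip":0.7},{"dx":0,"dy":0,"dz":-0.8,"ax":0,"ay":0,"az":0,"grip":0.7}]' 40
python3 - <<'E'
from h import *
c=lambda u,v,z:ray("t0",130+u/2.4,90+v/2.4,z)
# cover yaw from edges
e=[c(25,292,.004)-c(246,272,.004),c(30,402,.004)-c(250,380,.004),c(75,275,.004)-c(195,264,.004)]
print([np.degrees(np.arctan2(-v[0],v[1])).round(2) for v in e])
P=[c(*q,.004) for q in[(25,292),(246,272),(250,380),(30,402)]];m=np.mean(P,axis=0)
a=np.arctan2(-(e[0]+e[1])[0],(e[0]+e[1])[1]);X=np.array([np.cos(a),np.sin(a)]);print("handle est",m[:2]+X*.007,"yaw",a)
plan([((.4716,.3194,.2),(-np.sin(a),np.cos(a)))])
E
```

```text
clock: 12.68
position: [0.5487, -0.1241, 0.0156]
ee_rot: [-0.004, 0.659, 0.752, -0.004]
contact_force: [0.5, -0.9, -0.2]
width: 0.0586
gripper_force: 49.5
clock: 12.93
position: [0.5502, -0.1237, 0.0174]
ee_rot: [-0.002, 0.659, 0.753, -0.003]
contact_force: [-0.3, -0.1, -0.3]
width: 0.0726
gripper_force: 0.0
clock: 13.35
position: [0.5512, -0.1228, 0.2201]
ee_rot: [-0.002, 0.658, 0.753, -0.003]
contact_force: [0.8, 0.1, -0.4]
width: 0.0726
gripper_force: 0.0
[np.float64(5.65), np.float64(6.07), np.float64(5.74)]
handle est [0.47245367 0.32860019] yaw 0.1022530037276968
0 d [ 0.598 -0.026  0.026] a [-0.001  0.     0.007] rows>= 3.6
0 d [ 0.598 -0.033  0.027] a [-0.001  0.     0.007] rows>= 3.6
0 d [ 0.598 -0.039  0.027] a [-0.001  0.     0.007] rows>= 3.6
```

```bash
python3 -m jog '[{"dx":0.46,"dy":-0.1,"dz":0,"ax":0,"ay":0,"az":0,"grip":0.7},{"dx":0.46,"dy":-0.1,"dz":0,"ax":0,"ay":0,"az":0,"grip":0.7},{"dx":0.46,"dy":-0.1,"dz":0,"ax":0,"ay":0,"az":0,"grip":0.7},{"dx":0.46,"dy":-0.1,"dz":0,"ax":0,"ay":0,"az":0,"grip":0.7},{"dx":0.46,"dy":-0.1,"dz":0,"ax":0,"ay":0,"az":0,"grip":0.7}]' 40
python3 -m jog '[{"dx":0,"dy":0,"dz":0,"ax":0,"ay":0,"az":0,"grip":0.7},{"dx":0,"dy":0,"dz":0,"ax":0,"ay":0,"az":0,"grip":0.7},{"dx":0,"dy":0,"dz":0,"ax":0,"ay":0,"az":0,"grip":0.7}]' 40
python3 - <<'E'
from h import *
st();snap("wrist","w4.png",1.25)
for q in[(-.078,.1,.075),(-.078,-.1,.075)]:print(proj("w4",b2w(*q))*1.25)
E
```

```text
clock: 13.77
position: [0.5104, -0.0107, 0.2181]
ee_rot: [-0.002, 0.657, 0.754, -0.003]
contact_force: [-0.2, 0.2, 0.5]
width: 0.0726
gripper_force: 0.0
clock: 14.02
position: [0.5116, -0.013, 0.2172]
ee_rot: [-0.002, 0.659, 0.752, -0.003]
contact_force: [-0.2, -0.8, -0.7]
width: 0.0729
gripper_force: 0.0
{'clock': 14.0167, 'qpos': [-0.1595, 0.1937, 1.6536, -0.0026, 1.3016, -0.2914], 'position': [0.5116, -0.013, 0.2172], 'ee_rot': [-0.0024, 0.6587, 0.7524, -0.003], 'contact_force': [-0.2406, -0.7686, -0.6766], 'moment': [-0.0315, -0.0036, -0.0121], 'width': 0.0729, 'gripper_force': 0.0}
[323.75904543 138.74007885]
[337.99544979 378.84268205]
```

View pics/w4.png

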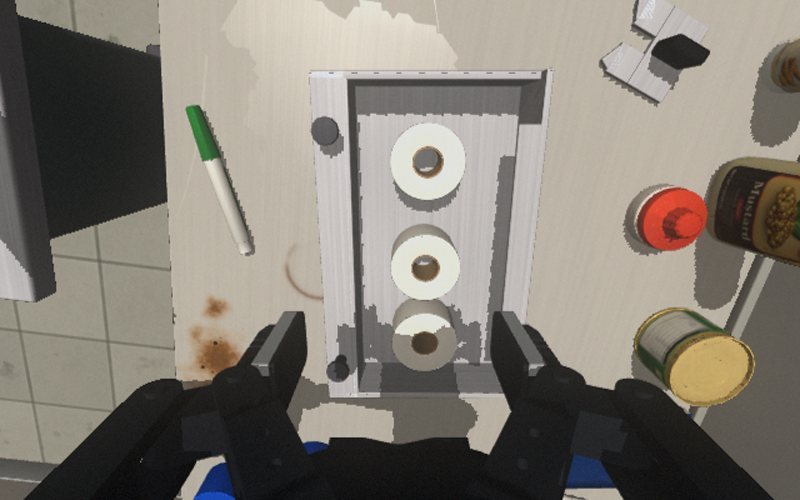

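All three rolls lie flat in the box, at (427,160), (426,267) and (425,343). The stud heads are at about (325,131) and (340,367). Next I'll take the same view over the cover.

Run:
```python
from h import *
a=.1022
plan([((.449,.350,.217),(-np.sin(a),np.cos(a)))])
```

```text
0 d [ 0.491 -0.019  0.   ] a [-0.002  0.     0.006] rows>= 2.9
0 d [ 0.49  -0.024  0.   ] a [-0.002  0.     0.006] rows>= 2.9
0 d [ 0.49  -0.029  0.   ] a [-0.002  0.     0.006] rows>= 2.9
```

```bash
python3 -m jog '[{"dx":0.49,"dy":-0.019,"dz":0,"ax":-0.002,"ay":0,"az":0.006,"grip":0.7},{"dx":0.49,"dy":-0.019,"dz":0,"ax":-0.002,"ay":0,"az":0.006,"grip":0.7},{"dx":0.49,"dy":-0.019,"dz":0,"ax":-0.002,"ay":0,"az":0.006,"grip":0.7},{"dx":0.49,"dy":-0.019,"dz":0,"ax":-0.002,"ay":0,"az":0.006,"grip":0.7}]' 40
python3 -m jog '[{"dx":0.49,"dy":-0.024,"dz":0,"ax":-0.002,"ay":0,"az":0.006,"grip":0.7},{"dx":0.49,"dy":-0.024,"dz":0,"ax":-0.002,"ay":0,"az":0.006,"grip":0.7},{"dx":0.49,"dy":-0.024,"dz":0,"ax":-0.002,"ay":0,"az":0.006,"grip":0.7},{"dx":0.49,"dy":-0.024,"dz":0,"ax":-0.002,"ay":0,"az":0.006,"grip":0.7}]' 40
python3 -m jog '[{"dx":0.49,"dy":-0.029,"dz":0,"ax":-0.002,"ay":0,"az":0.006,"grip":0.7},{"dx":0.49,"dy":-0.029,"dz":0,"ax":-0.002,"ay":0,"az":0.006,"grip":0.7},{"dx":0.49,"dy":-0.029,"dz":0,"ax":-0.002,"ay":0,"az":0.006,"grip":0.7},{"dx":0.49,"dy":-0.029,"dz":0,"ax":-0.002,"ay":0,"az":0.006,"grip":0.7},{"dx":0.49,"dy":-0.029,"dz":0,"ax":-0.002,"ay":0,"az":0.006,"grip":0.7}]' 40
python3 -m jog '[{"dx":0,"dy":0,"dz":0,"ax":0,"ay":0,"az":0,"grip":0.7},{"dx":0,"dy":0,"dz":0,"ax":0,"ay":0,"az":0,"grip":0.7},{"dx":0,"dy":0,"dz":0,"ax":0,"ay":0,"az":0,"grip":0.7}]' 40
python3 - <<'E'
from h import *
st();snap("wrist","w5.png",1.25)
a=np.load("pics/w4.npz")["img"];b=np.load("pics/w5.npz")["img"]
s1=cv2.resize(a[80:130,235:305],None,fx=4,fy=4,interpolation=cv2.INTER_CUBIC)
s2=cv2.resize(a[265:315,235:305],None,fx=4,fy=4,interpolation=cv2.INTER_CUBIC)
s3=cv2.resize(b[20:340,180:460],None,fx=1.85,fy=1.85,interpolation=cv2.INTER_CUBIC)
o=np.zeros((592,798,3),np.uint8);o[:200,:280]=s1;o[200:400,:280]=s2;o[:s3.shape[0],280:280+s3.shape[1]]=s3[:592]
cv2.imwrite("pics/st1.png",o[:,:,::-1])
E
```

```text
clock: 14.4
position: [0.4886, 0.1142, 0.2172]
ee_rot: [-0.004, 0.66, 0.751, -0.0]
contact_force: [-0.7, -0.9, 0.1]
width: 0.0724
gripper_force: 0.0
clock: 14.73
position: [0.4681, 0.2352, 0.2172]
ee_rot: [-0.002, 0.664, 0.748, 0.001]
contact_force: [0.6, 0.1, 0.3]
width: 0.0727
gripper_force: 0.0
clock: 15.15
position: [0.4478, 0.3512, 0.2168]
ee_rot: [0.001, 0.668, 0.744, 0.0]
contact_force: [0.2, -0.6, -0.8]
width: 0.0725
gripper_force: 0.0
clock: 15.4
position: [0.4481, 0.3489, 0.2174]
ee_rot: [0.001, 0.67, 0.743, 0.0]
contact_force: [0.9, -0.4, 0.2]
width: 0.0724
gripper_force: 0.0
{'clock': 15.4, 'qpos': [0.5399, 0.2729, 1.5444, -0.0013, 1.3232, 0.4366], 'position': [0.4481, 0.3489, 0.2174], 'ee_rot': [0.0007, 0.6696, 0.7428, 0.0003], 'contact_force': [0.9259, -0.3898, 0.1657], 'moment': [-0.0353, -0.0118, -0.0219], 'width': 0.0724, 'gripper_force': 0.0}
```

View pics/st1.png

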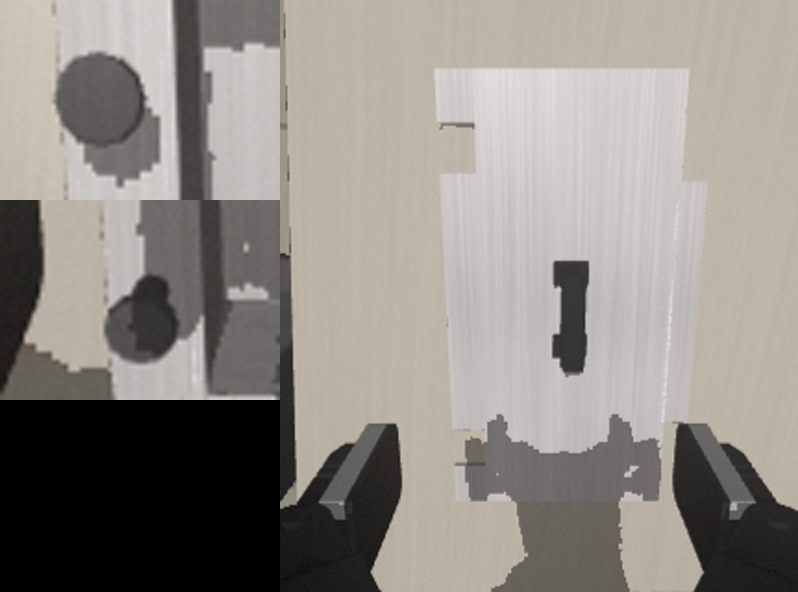

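The left stud head is at (100,98) and the right at (141,326) in the stitched view. The cover is fully visible, with corners at (435,69), (689,69), (455,501) and (659,500). I'll fit both poses.

```bash
cat >> h.py <<'E'
def fit(model,meas):
    a=np.array(model)[:,:2];b=np.array(meas)[:,:2];ca,cb=a.mean(0),b.mean(0)
    H=(a-ca).T@(b-cb);th=np.arctan2(H[0,1]-H[1,0],H[0,0]+H[1,1]);c,s=np.cos(th),np.sin(th)
    Rm=np.array([[c,-s],[s,c]]);t=cb-Rm@ca
    return t,th,(b-(a@Rm.T+t))
E
python3 - <<'E'
from h import *
L=ray("w4",260,104.5,.075);Rr=ray("w4",270.25,296.5,.075);print("studs",L.round(4),Rr.round(4),np.linalg.norm(L-Rr).round(4))
t,th,r=fit([(-.078,.1),(-.078,-.1)],[L,Rr]);print("box",t.round(4),th.round(4))
q=lambda u,v:ray("w5",180+(u-280)/1.85,20+v/1.85,.004)
t,th,r=fit([(-.080,.143),(.066,.143),(-.080,-.143),(.066,-.143),(.082,.080),(.082,-.080),(-.058,.114),(-.058,.086),(-.058,-.086),(-.058,-.114)],[q(*p) for p in[(435,69),(689,69),(455,501),(659,500),(707,183),(690,421),(474,124),(475,174),(486,430),(486,465)]])
print("cover handle xy",t.round(4),th.round(4));print((r*1000).round(1).tolist())
print("handle by bar",ray("w5",180+(572-280)/1.85,20+318/1.85,.035).round(4))
E
```

```text
studs [0.4485 0.0539 0.075 ] [ 0.4742 -0.1417  0.075 ] 0.1972
box [ 0.5387 -0.0337] 0.1308
cover handle xy [0.4712 0.3301] 0.1071
[[0.8, -0.1], [-0.3, -0.8], [-1.2, 0.5], [-0.4, 1.0], [-0.6, -0.9], [1.1, 0.8], [0.1, -0.8], [-0.3, -1.1], [0.9, 0.4], [-0.0, 1.0]]
handle by bar [0.47   0.3337 0.035 ]
```

Run:
```python
from h import *
a=.1071
plan([((.4712,.3301,.08),(-np.sin(a),np.cos(a))),((.4712,.3301,.0125),)])
```

```text
0 d [-0.085  0.083  0.55 ] a [ 0.001  0.    -0.002] rows>= 3.4
1 d [0.   0.   0.27] a [0. 0. 0.] rows>= 1.6
```

```bash
python3 -m jog '[{"dx":-0.085,"dy":0.083,"dz":0.55,"ax":0.001,"ay":0,"az":-0.002,"grip":0.3},{"dx":-0.085,"dy":0.083,"dz":0.55,"ax":0.001,"ay":0,"az":-0.002,"grip":0.3},{"dx":-0.085,"dy":0.083,"dz":0.55,"ax":0.001,"ay":0,"az":-0.002,"grip":0.3},{"dx":-0.085,"dy":0.083,"dz":0.55,"ax":0.001,"ay":0,"az":-0.002,"grip":0.3},{"dx":-0.085,"dy":0.083,"dz":0.55,"ax":0.001,"ay":0,"az":-0.002,"grip":0.3}]' 40
python3 -m jog '[{"dx":0,"dy":0,"dz":0.1,"ax":0,"ay":0,"az":0,"grip":0.3},{"dx":0,"dy":0,"dz":0.2,"ax":0,"ay":0,"az":0,"grip":0.3},{"dx":0,"dy":0,"dz":0.26,"ax":0,"ay":0,"az":0,"grip":0.3},{"dx":0,"dy":0,"dz":0.26,"ax":0,"ay":0,"az":0,"grip":0.3},{"dx":0,"dy":0,"dz":0.26,"ax":0,"ay":0,"az":0,"grip":0.3}]' 40
python3 - <<'E'
from h import *
st();snap("wrist","w6.png",1.25)
a=.1071
plan([((.4712,.3301,.0125),(-np.sin(a),np.cos(a)))])
E
```

```text
clock: 15.87
position: [0.4684, 0.3285, 0.0756]
ee_rot: [-0.001, 0.668, 0.744, -0.004]
contact_force: [-0.9, -0.2, 0.2]
width: 0.0558
gripper_force: 0.0
clock: 16.28
position: [0.4713, 0.3317, 0.0159]
ee_rot: [0.0, 0.668, 0.744, 0.0]
contact_force: [0.4, -0.6, -0.1]
width: 0.0554
gripper_force: 0.0
{'clock': 16.2833, 'qpos': [0.4926, 0.4743, 1.7934, 0.0, 0.8729, 0.3843], 'position': [0.4713, 0.3317, 0.0159], 'ee_rot': [0.0002, 0.6678, 0.7443, 0.0005], 'contact_force': [0.4157, -0.5655, -0.1487], 'moment': [-0.0562, 0.017, 0.0006], 'width': 0.0554, 'gripper_force': 0.0}
0 d [-0.008 -0.004  0.017] a [ 0.002 -0.001  0.001] rows>= 0.1
```

```bash
python3 -m jog '[{"dx":-0.006,"dy":0,"dz":0.012,"ax":0,"ay":0,"az":0,"grip":-1},{"dx":-0.006,"dy":0,"dz":0.012,"ax":0,"ay":0,"az":0,"grip":-1},{"dx":-0.006,"dy":0,"dz":0.012,"ax":0,"ay":0,"az":0,"grip":-1},{"dx":-0.006,"dy":0,"dz":0.012,"ax":0,"ay":0,"az":0,"grip":-1},{"dx":-0.006,"dy":0,"dz":0.012,"ax":0,"ay":0,"az":0,"grip":-1}]' 110
python3 -m jog '[{"dx":0,"dy":0,"dz":0,"ax":0,"ay":0,"az":0,"grip":-1},{"dx":0,"dy":0,"dz":0,"ax":0,"ay":0,"az":0,"grip":-1},{"dx":0,"dy":0,"dz":0,"ax":0,"ay":0,"az":0,"grip":-1}]' 110
python3 - <<'E'
from h import *
st()
E
python3 -m jog '[{"dx":0,"dy":0,"dz":-0.05,"ax":0,"ay":0,"az":0,"grip":-1},{"dx":0,"dy":0,"dz":-0.13,"ax":0,"ay":0,"az":0,"grip":-1},{"dx":0,"dy":0,"dz":-0.25,"ax":0,"ay":0,"az":0,"grip":-1},{"dx":0,"dy":0,"dz":-0.37,"ax":0,"ay":0,"az":0,"grip":-1},{"dx":0,"dy":0,"dz":-0.5,"ax":0,"ay":0,"az":0,"grip":-1}]' 110
python3 -m jog '[{"dx":0,"dy":0,"dz":-0.1,"ax":0,"ay":0,"az":0,"grip":-1},{"dx":0,"dy":0,"dz":-0.2,"ax":0,"ay":0,"az":0,"grip":-1},{"dx":0,"dy":0,"dz":-0.2,"ax":0,"ay":0,"az":0,"grip":-1},{"dx":0,"dy":0,"dz":-0.2,"ax":0,"ay":0,"az":0,"grip":-1},{"dx":0,"dy":0,"dz":-0.2,"ax":0,"ay":0,"az":0,"grip":-1}]' 110
python3 - <<'E'
from h import *
st()
E
```

```text
clock: 16.75
position: [0.4715, 0.3305, 0.0132]
ee_rot: [0.0, 0.668, 0.745, 0.001]
contact_force: [-0.2, -0.9, 5.5]
width: 0.0121
gripper_force: 107.9
clock: 17.0
position: [0.4714, 0.3305, 0.0132]
ee_rot: [0.0, 0.668, 0.745, 0.001]
contact_force: [-0.7, 0.0, 6.6]
width: 0.0124
gripper_force: 107.9
{'clock': 17.0, 'qpos': [0.4907, 0.4767, 1.7982, -0.0002, 0.8647, 0.382], 'position': [0.4714, 0.3305, 0.0132], 'ee_rot': [0.0004, 0.6676, 0.7445, 0.0009], 'contact_force': [-0.7318, 0.0282, 6.5764], 'moment': [-0.1409, 0.0425, -0.1055], 'width': 0.0124, 'gripper_force': 107.9143}
clock: 17.42
position: [0.4694, 0.3296, 0.1369]
ee_rot: [-0.001, 0.668, 0.745, -0.002]
contact_force: [0.2, 0.1, -3.5]
width: 0.0123
gripper_force: 107.7
clock: 17.83
position: [0.4694, 0.3296, 0.1852]
ee_rot: [-0.001, 0.668, 0.745, -0.002]
contact_force: [-0.5, 0.8, -3.3]
width: 0.012
gripper_force: 108.0
{'clock': 17.8333, 'qpos': [0.4908, 0.3047, 1.581, -0.0, 1.2593, 0.3818], 'position': [0.4694, 0.3296, 0.1852], 'ee_rot': [-0.0006, 0.6675, 0.7446, -0.0016], 'contact_force': [-0.4658, 0.7781, -3.2648], 'moment': [-0.0223, 0.0524, 0.0225], 'width': 0.012, 'gripper_force': 108.03}
```

```bash
cat >> h.py <<'E'
BO=np.array([.5384,-.035]);BW=.133;BX=np.array([np.cos(BW),np.sin(BW)]);BY=np.array([-BX[1],BX[0]])
def cov(Tx,Tz,th,y=0):
    c,s=np.cos(th),np.sin(th);rot=lambda x,z:np.array([x*c+z*s,-x*s+z*c])
    H=np.array([Tx,Tz])-rot(.082,-.029);P=H+rot(0,-.0178)
    return b2w(P[0],y,P[1]),BY,np.r_[-s*BX,-c]
E
python3 - <<'E'
from h import *
plan([(b2w(-.03,0,.19),BY),cov(.04,.10,.3),cov(.048,.056,.3)])
E
```

```text
0 d [-0.494 -0.001 -0.006] a [-0.001  0.    -0.005] rows>= 3.0
0 d [-0.494 -0.005 -0.006] a [-0.001  0.    -0.005] rows>= 3.0
0 d [-0.494 -0.009 -0.006] a [-0.001  0.    -0.005] rows>= 3.0
1 d [ 0.   -0.02  0.22] a [ 0.191 -0.     0.   ] rows>= 2.4
2 d [0.    0.083 0.159] a [0. 0. 0.] rows>= 1.1
```

```bash
python3 -m jog '[{"dx":-0.1,"dy":-0.001,"dz":-0.006,"ax":-0.001,"ay":0,"az":-0.005,"grip":-1},{"dx":-0.2,"dy":-0.001,"dz":-0.006,"ax":-0.001,"ay":0,"az":-0.005,"grip":-1},{"dx":-0.3,"dy":-0.001,"dz":-0.006,"ax":-0.001,"ay":0,"az":-0.005,"grip":-1},{"dx":-0.4,"dy":-0.001,"dz":-0.006,"ax":-0.001,"ay":0,"az":-0.005,"grip":-1},{"dx":-0.494,"dy":-0.001,"dz":-0.006,"ax":-0.001,"ay":0,"az":-0.005,"grip":-1}]' 110
python3 -m jog '[{"dx":-0.1,"dy":-0.005,"dz":-0.006,"ax":-0.001,"ay":0,"az":-0.005,"grip":-1},{"dx":-0.2,"dy":-0.005,"dz":-0.006,"ax":-0.001,"ay":0,"az":-0.005,"grip":-1},{"dx":-0.3,"dy":-0.005,"dz":-0.006,"ax":-0.001,"ay":0,"az":-0.005,"grip":-1},{"dx":-0.4,"dy":-0.005,"dz":-0.006,"ax":-0.001,"ay":0,"az":-0.005,"grip":-1},{"dx":-0.494,"dy":-0.005,"dz":-0.006,"ax":-0.001,"ay":0,"az":-0.005,"grip":-1}]' 110
python3 -m jog '[{"dx":-0.1,"dy":-0.009,"dz":-0.006,"ax":-0.001,"ay":0,"az":-0.005,"grip":-1},{"dx":-0.2,"dy":-0.009,"dz":-0.006,"ax":-0.001,"ay":0,"az":-0.005,"grip":-1},{"dx":-0.3,"dy":-0.009,"dz":-0.006,"ax":-0.001,"ay":0,"az":-0.005,"grip":-1},{"dx":-0.4,"dy":-0.009,"dz":-0.006,"ax":-0.001,"ay":0,"az":-0.005,"grip":-1},{"dx":-0.494,"dy":-0.009,"dz":-0.006,"ax":-0.001,"ay":0,"az":-0.005,"grip":-1}]' 110
python3 -m jog '[{"dx":0,"dy":0,"dz":0,"ax":0.05,"ay":0,"az":0,"grip":-1},{"dx":0,"dy":0,"dz":0,"ax":0.1,"ay":0,"az":0,"grip":-1},{"dx":0,"dy":0,"dz":0,"ax":0.15,"ay":0,"az":0,"grip":-1},{"dx":0,"dy":0,"dz":0,"ax":0.191,"ay":0,"az":0,"grip":-1},{"dx":0,"dy":0,"dz":0,"ax":0.191,"ay":0,"az":0,"grip":-1}]' 110
python3 - <<'E'
from h import *
st();plan([cov(.04,.10,.3),cov(.048,.056,.3)]);snap("wrist","w7.png",1.25)
E
```

```text
clock: 18.25
position: [0.4822, 0.2057, 0.1857]
ee_rot: [-0.001, 0.665, 0.747, -0.002]
contact_force: [-0.1, 0.7, -3.4]
width: 0.012
gripper_force: 107.8
clock: 18.67
position: [0.4954, 0.0832, 0.1874]
ee_rot: [-0.001, 0.662, 0.75, -0.001]
contact_force: [0.4, -0.4, -3.5]
width: 0.0121
gripper_force: 107.8
clock: 19.08
position: [0.5085, -0.0393, 0.1888]
ee_rot: [-0.001, 0.659, 0.752, 0.0]
contact_force: [-0.5, 0.0, -2.6]
width: 0.0122
gripper_force: 107.8
clock: 19.5
position: [0.5114, -0.038, 0.1875]
ee_rot: [-0.099, 0.651, 0.744, -0.112]
contact_force: [1.0, -0.1, -3.9]
width: 0.0122
gripper_force: 108.4
{'clock': 19.5, 'qpos': [-0.1516, 0.3783, 1.5035, -0.0816, 1.5494, -0.2712], 'position': [0.5114, -0.038, 0.1875], 'ee_rot': [-0.0992, 0.6511, 0.7441, -0.1121], 'contact_force': [1.0301, -0.1457, -3.8889], 'moment': [0.0599, -0.4004, 0.0034], 'width': 0.0122, 'gripper_force': 108.3592}
0 d [-0.003  0.032  0.21 ] a [-0.    -0.001  0.   ] rows>= 1.3
1 d [0.    0.083 0.159] a [0. 0. 0.] rows>= 1.1
```

View pics/w7.png

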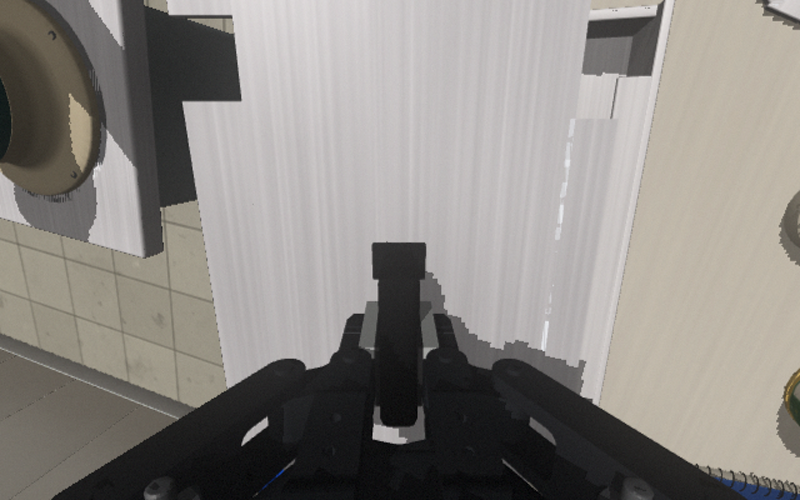

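The cover is held tilted, with its tongue's left corner at (612,119) and the box's back-left corner at (650,10). Moving down in front of the lip.

```bash
python3 -m jog '[{"dx":-0.003,"dy":0.032,"dz":0.1,"ax":0,"ay":0,"az":0,"grip":-1},{"dx":-0.003,"dy":0.032,"dz":0.2,"ax":0,"ay":0,"az":0,"grip":-1},{"dx":-0.003,"dy":0.07,"dz":0.28,"ax":0,"ay":0,"az":0,"grip":-1},{"dx":-0.003,"dy":0.115,"dz":0.34,"ax":0,"ay":0,"az":0,"grip":-1},{"dx":-0.003,"dy":0.115,"dz":0.365,"ax":0,"ay":0,"az":0,"grip":-1}]' 110
python3 -m jog '[{"dx":0,"dy":0,"dz":0,"ax":0,"ay":0,"az":0,"grip":-1},{"dx":0,"dy":0,"dz":0,"ax":0,"ay":0,"az":0,"grip":-1},{"dx":0,"dy":0,"dz":0,"ax":0,"ay":0,"az":0,"grip":-1}]' 110
python3 - <<'E'
from h import *
st();plan([cov(.048,.0545,.3),cov(.0755,.0535,.3)]);snap("wrist","w8.png",1.25);snap("scene","s8.png",1)
a=np.load("pics/w8.npz")["img"];b=np.load("pics/s8.npz")["img"]
s1=cv2.resize(a[0:200,130:530],None,fx=2,fy=2);s2=cv2.resize(b[150:250,260:400],None,fx=2.8,fy=2.8,interpolation=cv2.INTER_CUBIC)
o=np.zeros((600,800,3),np.uint8);o[:320]=s1[:320];o[320:600,:392]=s2;cv2.imwrite("pics/st2.png",o[:,:,::-1])
E
```

```text
clock: 19.97
position: [0.5097, -0.0384, 0.0929]
ee_rot: [-0.098, 0.651, 0.744, -0.111]
contact_force: [0.0, 1.2, -3.1]
width: 0.012
gripper_force: 108.3
clock: 20.22
position: [0.5113, -0.039, 0.0968]
ee_rot: [-0.096, 0.652, 0.744, -0.11]
contact_force: [-0.3, 0.0, -3.4]
width: 0.0121
gripper_force: 108.3
{'clock': 20.2167, 'qpos': [-0.1532, 0.4504, 1.6294, -0.0843, 1.3446, -0.2549], 'position': [0.5113, -0.039, 0.0968], 'ee_rot': [-0.0961, 0.6517, 0.7442, -0.1102], 'contact_force': [-0.3301, 0.0002, -3.4271], 'moment': [0.0284, -0.339, 0.0321], 'width': 0.0121, 'gripper_force': 108.3205}
0 d [0.001 0.01  0.028] a [ 0.004  0.    -0.   ] rows>= 0.2
1 d [ 0.     0.106 -0.029] a [0. 0. 0.] rows>= 0.7
```

View pics/st2.png

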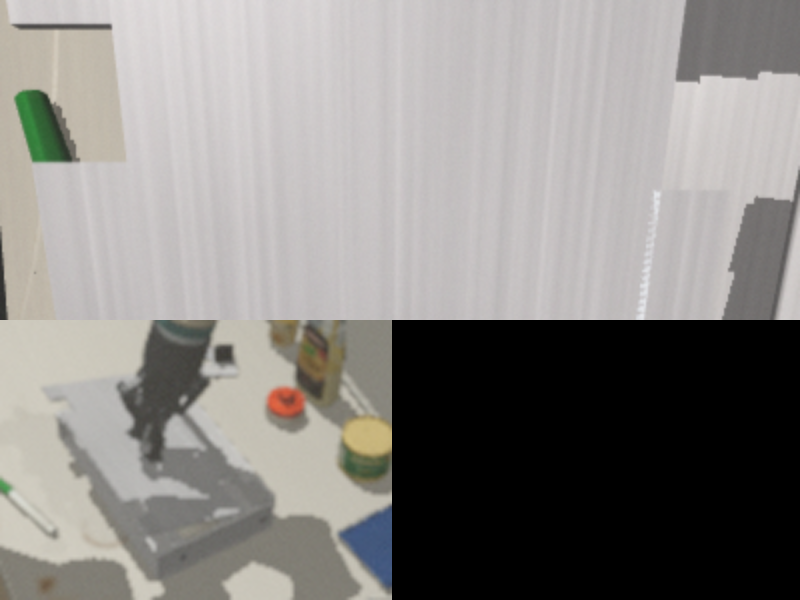

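The tongue's left corner is at (735,190) inside the box opening and nothing is touching. Sliding it in under the lip.

```bash
python3 -m jog '[{"dx":0.001,"dy":0.01,"dz":0.024,"ax":0.004,"ay":0,"az":0,"grip":-1},{"dx":0.001,"dy":0.04,"dz":0.018,"ax":0.004,"ay":0,"az":0,"grip":-1},{"dx":0.001,"dy":0.07,"dz":0.01,"ax":0.004,"ay":0,"az":0,"grip":-1},{"dx":0.001,"dy":0.1,"dz":0.003,"ax":0.004,"ay":0,"az":0,"grip":-1},{"dx":0.001,"dy":0.115,"dz":0,"ax":0.004,"ay":0,"az":0,"grip":-1}]' 110
python3 -m jog '[{"dx":0,"dy":0,"dz":0,"ax":0,"ay":0,"az":0,"grip":-1},{"dx":0,"dy":0,"dz":0,"ax":0,"ay":0,"az":0,"grip":-1},{"dx":0,"dy":0,"dz":0,"ax":0,"ay":0,"az":0,"grip":-1}]' 110
python3 - <<'E'
from h import *
st();plan([cov(.0755,.0535,.3),cov(.0755,.0555,.15),cov(.075,.0565,0.01)])
E
```

```text
clock: 20.73
position: [0.5406, -0.0349, 0.0872]
ee_rot: [-0.098, 0.651, 0.744, -0.112]
contact_force: [0.5, 0.3, -2.6]
width: 0.0124
gripper_force: 108.4
clock: 20.98
position: [0.5381, -0.0349, 0.0873]
ee_rot: [-0.099, 0.651, 0.744, -0.113]
contact_force: [-0.5, -0.5, -3.4]
width: 0.0122
gripper_force: 108.4
{'clock': 20.9833, 'qpos': [-0.1395, 0.4991, 1.5705, -0.0818, 1.3647, -0.2436], 'position': [0.5381, -0.0349, 0.0873], 'ee_rot': [-0.0993, 0.6512, 0.7438, -0.1133], 'contact_force': [-0.4988, -0.4533, -3.355], 'moment': [0.0845, -0.3462, -0.0063], 'width': 0.0122, 'gripper_force': 108.3501}
0 d [-0.001  0.002 -0.005] a [-0.002 -0.    -0.   ] rows>= 0.0
1 d [ 0.    -0.005  0.042] a [-0.095 -0.    -0.   ] rows>= 1.2
2 d [-0.    -0.006  0.043] a [-0.089  0.     0.   ] rows>= 1.1
```

```bash
python3 -m jog '[{"dx":0,"dy":0,"dz":0.008,"ax":-0.025,"ay":0,"az":0,"grip":-1},{"dx":0,"dy":-0.001,"dz":0.017,"ax":-0.05,"ay":0,"az":0,"grip":-1},{"dx":0,"dy":-0.002,"dz":0.026,"ax":-0.07,"ay":0,"az":0,"grip":-1},{"dx":0,"dy":-0.004,"dz":0.034,"ax":-0.09,"ay":0,"az":0,"grip":-1},{"dx":0,"dy":-0.004,"dz":0.034,"ax":-0.09,"ay":0,"az":0,"grip":-1}]' 110
python3 -m jog '[{"dx":0,"dy":0,"dz":0,"ax":0,"ay":0,"az":0,"grip":-1},{"dx":0,"dy":0,"dz":0,"ax":0,"ay":0,"az":0,"grip":-1},{"dx":0,"dy":0,"dz":0,"ax":0,"ay":0,"az":0,"grip":-1}]' 110
python3 - <<'E'
from h import *
st();plan([cov(.0755,.0555,.15),cov(.075,.0565,0.01)]);snap("wrist","w9.png",1.25)
a=np.load("pics/w9.npz")["img"]
cv2.imwrite("pics/w9c.png",cv2.resize(a[0:330,120:560],None,fx=1.8,fy=1.8,interpolation=cv2.INTER_CUBIC)[:,:,::-1])
E
```

```text
clock: 21.4
position: [0.5324, -0.0354, 0.0798]
ee_rot: [-0.054, 0.657, 0.75, -0.061]
contact_force: [-1.2, 0.1, -3.4]
width: 0.0121
gripper_force: 108.4
clock: 21.65
position: [0.5355, -0.0355, 0.0796]
ee_rot: [-0.053, 0.657, 0.75, -0.06]
contact_force: [-1.1, 0.3, -2.7]
width: 0.0122
gripper_force: 108.4
{'clock': 21.65, 'qpos': [-0.1638, 0.4277, 1.6891, -0.0507, 1.1784, -0.2734], 'position': [0.5355, -0.0355, 0.0796], 'ee_rot': [-0.0526, 0.6566, 0.75, -0.0602], 'contact_force': [-1.0736, 0.3116, -2.693], 'moment': [0.0169, -0.2416, 0.0006], 'width': 0.0122, 'gripper_force': 108.3637}
0 d [ 0.    -0.003  0.004] a [-0.006  0.    -0.   ] rows>= 0.1
1 d [-0.    -0.006  0.043] a [-0.089  0.     0.   ] rows>= 1.1
```

View pics/w9c.png

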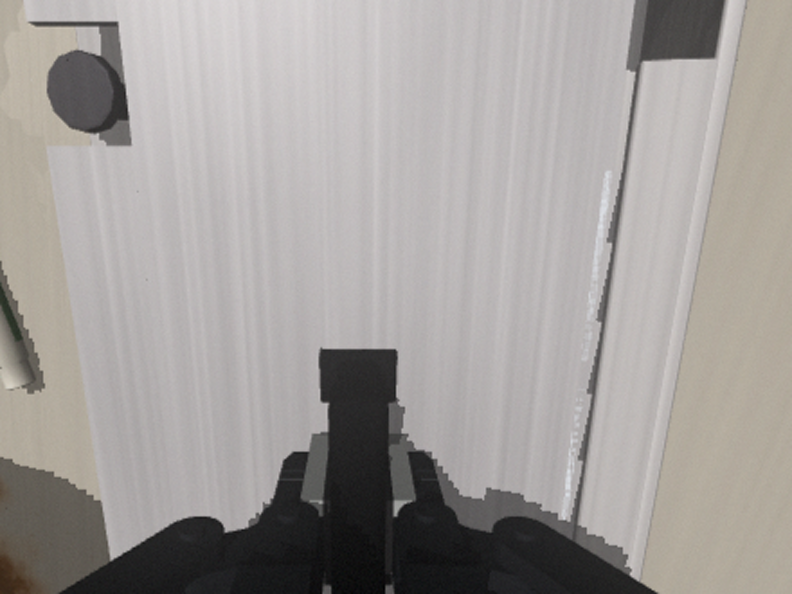

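The left stud head at (80,91) sits inside the notch (v 25–145) and the tongue is under the lip. Turning it down.

```bash
python3 -m jog '[{"dx":0,"dy":0,"dz":0.01,"ax":-0.02,"ay":0,"az":0,"grip":-1},{"dx":0,"dy":-0.001,"dz":0.02,"ax":-0.04,"ay":0,"az":0,"grip":-1},{"dx":0,"dy":-0.003,"dz":0.03,"ax":-0.06,"ay":0,"az":0,"grip":-1},{"dx":0,"dy":-0.005,"dz":0.039,"ax":-0.08,"ay":0,"az":0,"grip":-1},{"dx":0,"dy":-0.007,"dz":0.046,"ax":-0.095,"ay":0,"az":0,"grip":-1}]' 110
python3 -m jog '[{"dx":0,"dy":0,"dz":0,"ax":0,"ay":0,"az":0,"grip":-1},{"dx":0,"dy":0,"dz":0,"ax":0,"ay":0,"az":0,"grip":-1},{"dx":0,"dy":0,"dz":0,"ax":0,"ay":0,"az":0,"grip":-1}]' 110
python3 - <<'E'
from h import *
st();plan([cov(.075,.056,0.0)])
E
```

```text
clock: 22.12
position: [0.5311, -0.0358, 0.0682]
ee_rot: [-0.004, 0.659, 0.752, -0.004]
contact_force: [1.0, -0.2, -3.4]
width: 0.0118
gripper_force: 108.4
clock: 22.37
position: [0.5321, -0.036, 0.0686]
ee_rot: [-0.004, 0.659, 0.752, -0.004]
contact_force: [0.6, -0.5, -2.4]
width: 0.012
gripper_force: 108.4
{'clock': 22.3667, 'qpos': [-0.1954, 0.3631, 1.8229, -0.0046, 0.9659, -0.3253], 'position': [0.5321, -0.036, 0.0686], 'ee_rot': [-0.0035, 0.6587, 0.7524, -0.0042], 'contact_force': [0.5605, -0.4691, -2.3508], 'moment': [-0.045, -0.0345, 0.0138], 'width': 0.012, 'gripper_force': 108.3915}
0 d [ 0.001 -0.002  0.006] a [-0.007  0.    -0.   ] rows>= 0.1
```

```bash
python3 -m jog '[{"dx":0.001,"dy":-0.002,"dz":0.005,"ax":-0.006,"ay":0,"az":0,"grip":-1},{"dx":0.001,"dy":-0.002,"dz":0.01,"ax":-0.007,"ay":0,"az":0,"grip":-1},{"dx":0.001,"dy":-0.002,"dz":0.01,"ax":-0.007,"ay":0,"az":0,"grip":-1}]' 110
python3 -m jog '[{"dx":0,"dy":0,"dz":0,"ax":0,"ay":0,"az":0,"grip":-0.4},{"dx":0,"dy":0,"dz":0,"ax":0,"ay":0,"az":0,"grip":0},{"dx":0,"dy":0,"dz":0,"ax":0,"ay":0,"az":0,"grip":0.3},{"dx":0,"dy":0,"dz":0,"ax":0,"ay":0,"az":0,"grip":0.3},{"dx":0,"dy":0,"dz":0,"ax":0,"ay":0,"az":0,"grip":0.3}]' 40
python3 -m jog '[{"dx":0,"dy":0,"dz":-0.1,"ax":0,"ay":0,"az":0,"grip":0.5},{"dx":0,"dy":0,"dz":-0.25,"ax":0,"ay":0,"az":0,"grip":0.5},{"dx":0,"dy":0,"dz":-0.4,"ax":0,"ay":0,"az":0,"grip":0.5},{"dx":0,"dy":0,"dz":-0.55,"ax":0,"ay":0,"az":0,"grip":0.5},{"dx":0,"dy":0,"dz":-0.7,"ax":0,"ay":0,"az":0,"grip":0.5}]' 40
python3 - <<'E'
from h import *
st();snap("wrist","w10.png",1.25);snap("top","t10.png",1.25)
b=np.load("pics/w10.npz")["img"]
print(np.abs(np.load("pics/t10.npz")["img"].astype(int)-np.load("pics/t0.npz")["img"]).mean())
plan([((.66,.16,.2),BY)])
E
```

```text
clock: 22.62
position: [0.5321, -0.0358, 0.0672]
ee_rot: [0.001, 0.659, 0.752, 0.001]
contact_force: [-0.3, -0.7, 3.9]
width: 0.0117
gripper_force: 109.7
clock: 23.03
position: [0.5309, -0.0357, 0.0659]
ee_rot: [-0.0, 0.659, 0.752, -0.0]
contact_force: [0.8, 0.5, 0.3]
width: 0.0555
gripper_force: 0.0
clock: 23.45
position: [0.5304, -0.0356, 0.2427]
ee_rot: [-0.0, 0.659, 0.752, -0.0]
contact_force: [0.9, 0.0, 0.5]
width: 0.0642
gripper_force: 0.0
{'clock': 23.45, 'qpos': [-0.1979, 0.2042, 1.5751, -0.0, 1.3625, -0.3304], 'position': [0.5304, -0.0356, 0.2427], 'ee_rot': [-0.0001, 0.6588, 0.7524, -0.0001], 'contact_force': [0.8826, 0.0112, 0.5061], 'moment': [-0.0367, 0.0026, 0.0276], 'width': 0.0642, 'gripper_force': 0.0}
7.64748046875
0 d [0.357 0.299 0.098] a [ 0.004  0.001 -0.   ] rows>= 2.9
0 d [0.356 0.3   0.097] a [ 0.004  0.001 -0.   ] rows>= 2.9
```

View pics/w10.png

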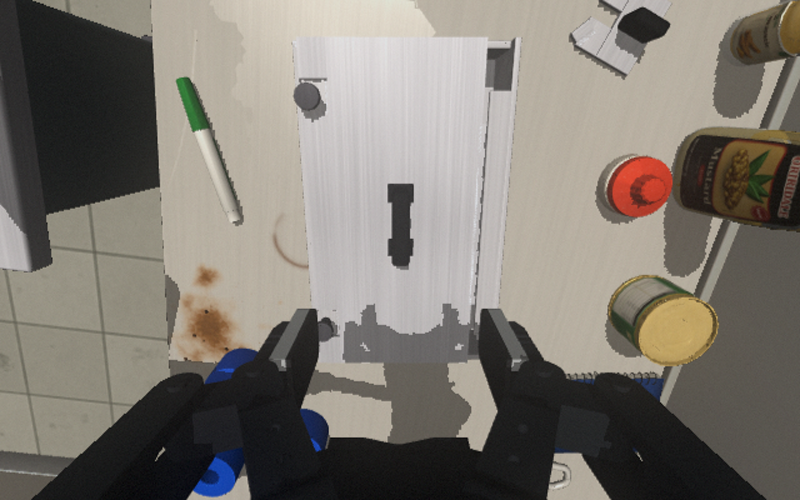

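The cover is down flat with both studs showing through the notches, at (307,96) and (325,328). The keepers come next. I have two views left, so I'll fit the fin outline by code.

```bash
cat >> h.py <<'E'
from scipy.optimize import minimize
def fin(fn,guess,yaw,thr=60,zb=0.):
    d=np.load("pics/"+fn+".npz");im=d["img"];m=(im.max(2)<thr).astype(np.uint8)
    u0=proj(fn,(*guess,zb+.025));n,l,s,c=cv2.connectedComponentsWithStats(m)
    k=[i for i in range(1,n) if 60<s[i,4]<6000];
    if not k: print("none");return
    k=min(k,key=lambda i:np.linalg.norm(c[i]-u0));M=(l==k).astype(np.uint8)
    M=cv2.resize(M,None,fx=4,fy=4,interpolation=cv2.INTER_LINEAR)
    def sil(p):
        a=p[2];X=np.array([np.cos(a),np.sin(a)]);Y=np.array([-X[1],X[0]])
        P=[proj(fn,(*(p[:2]+X*i*.015+Y*j*.006),zb+z)) for i in(-1,1) for j in(-1,1) for z in(.006,.035)]
        h=cv2.convexHull(np.array(P,np.float32)*4+1.5);o=np.zeros_like(M);cv2.fillConvexPoly(o,h.astype(np.int32),1);return o
    def f(p):
        o=sil([p[0]/1000,p[1]/1000,p[2]/30]);return 1-(o&M).sum()/max(1,(o|M).sum())
    best=None
    c0=ray(fn,*c[k],zb+.022)
    for y0 in(yaw-.35,yaw,yaw+.35):
        r=minimize(f,[c0[0]*1000,c0[1]*1000,y0*30],method="Nelder-Mead",options=dict(initial_simplex=[[c0[0]*1000+a,c0[1]*1000+b,y0*30+e] for a,b,e in((0,0,0),(6,0,0),(0,6,0),(0,0,8))]))
        if best is None or r.fun<best.fun:best=r
    p=best.x/[1000,1000,30];print(fn,"blob",c[k].round(1),s[k],"pred",u0.round(1),"fin",p.round(4),"1-IoU",round(best.fun,3));return p
E
python3 - <<'E'
from h import *
fin("w4",(.7104,.147),-.35);fin("w10",(.7104,.147),-.35);fin("w1",(.7104,.147),-.35);fin("w3",(.499,-.445),-.75)
E
```

```text
w4 blob [543.8  41.4] [521  28  47  28 828] pred [545.8  41.8] fin [ 0.7098  0.1476 -0.1564] 1-IoU 0.176
w10 blob [514.5  19.9] [495   6  41  29 743] pred [516.  20.] fin [ 0.711   0.1475 -0.149 ] 1-IoU 0.178
w1 blob [351.4 308.9] [337 292  30  34 707] pred [350.3 313.2] fin [ 0.7117  0.1495 -0.5102] 1-IoU 0.151
w3 blob [253.6 299.8] [238 282  31  37 715] pred [253.9 299. ] fin [ 0.4987 -0.4494 -0.8141] 1-IoU 0.168
```

Run:
```python
from h import *
t=np.pi-.36;plan([((.711,.148,.16),(np.cos(t),np.sin(t)))])
```

```text
0 d [0.32  0.396 0.179] a [ 0.003  0.004 -0.343] rows>= 4.3
0 d [0.07  0.504 0.178] a [ 0.003  0.004 -0.343] rows>= 4.3
```

```bash
python3 -m jog '[{"dx":0.32,"dy":0.396,"dz":0.179,"ax":0.003,"ay":0.004,"az":-0.343,"grip":0.3},{"dx":0.32,"dy":0.396,"dz":0.179,"ax":0.003,"ay":0.004,"az":-0.343,"grip":0.3},{"dx":0.32,"dy":0.396,"dz":0.179,"ax":0.003,"ay":0.004,"az":-0.343,"grip":0.3},{"dx":0.32,"dy":0.396,"dz":0.179,"ax":0.003,"ay":0.004,"az":-0.343,"grip":0.3},{"dx":0.32,"dy":0.396,"dz":0.179,"ax":0.003,"ay":0.004,"az":-0.343,"grip":0.3}]' 40
python3 -m jog '[{"dx":0.07,"dy":0.504,"dz":0.178,"ax":0.003,"ay":0.004,"az":-0.343,"grip":0.3},{"dx":0.07,"dy":0.504,"dz":0.178,"ax":0.003,"ay":0.004,"az":-0.343,"grip":0.3},{"dx":0.07,"dy":0.504,"dz":0.178,"ax":0.003,"ay":0.004,"az":-0.343,"grip":0.3},{"dx":0.07,"dy":0.504,"dz":0.178,"ax":0.003,"ay":0.004,"az":-0.343,"grip":0.3},{"dx":0.07,"dy":0.504,"dz":0.178,"ax":0.003,"ay":0.004,"az":-0.343,"grip":0.3}]' 40
python3 -m jog '[{"dx":0,"dy":0,"dz":0,"ax":0,"ay":0,"az":0,"grip":0.3},{"dx":0,"dy":0,"dz":0,"ax":0,"ay":0,"az":0,"grip":0.3},{"dx":0,"dy":0,"dz":0,"ax":0,"ay":0,"az":0,"grip":0.3}]' 40
python3 - <<'E'
from h import *
st();snap("wrist","w11.png",1.25);p=fin("w11",(.711,.148),-.36)
a=np.load("pics/w11.npz")["img"];u=proj("w11",(.7,.15,.01)).astype(int)
g=cv2.cvtColor(a,cv2.COLOR_RGB2HSV)
# plate: low saturation, bright; table has more saturation
for n,q in(("plate",(.69,.155,.006)),("table",(.62,.15,0))):
    v=proj("w11",q).astype(int);print(n,v,a[v[1],v[0]],g[v[1],v[0]])
E
```

```text
clock: 23.97
position: [0.6193, 0.0592, 0.1929]
ee_rot: [-0.006, 0.431, 0.902, 0.0]
contact_force: [0.0, -0.9, -0.7]
width: 0.0551
gripper_force: 0.0
clock: 24.38
position: [0.7066, 0.1517, 0.1472]
ee_rot: [-0.009, 0.176, 0.984, 0.0]
contact_force: [-0.4, -0.5, -0.8]
width: 0.0552
gripper_force: 0.0
clock: 24.63
position: [0.7056, 0.1485, 0.1513]
ee_rot: [-0.008, 0.18, 0.984, 0.0]
contact_force: [-0.8, -0.2, 0.7]
width: 0.0557
gripper_force: 0.0
{'clock': 24.6333, 'qpos': [0.1085, 0.5479, 1.2624, 0.0053, 1.3457, -1.1014], 'position': [0.7056, 0.1485, 0.1513], 'ee_rot': [-0.0077, 0.1801, 0.9836, 0.0004], 'contact_force': [-0.8305, -0.2359, 0.6979], 'moment': [-0.0559, -0.0464, 0.0125], 'width': 0.0557, 'gripper_force': 0.0}
w11 blob [321.3 198.5] [315 180  14  37 355] pred [320.5 199.2] fin [ 0.7108  0.1491 -0.3163] 1-IoU 0.381
plate [319 171] [198 190 178] [ 18  26 198]
table [287 100] [203 197 182] [ 21  26 203]
```

Run:
```python
from h import *
for t in(45,75,90,105):fin("w11",(.711,.148),-.36,thr=t)
a=np.load("pics/w11.npz")["img"]
for v in range(150,236,4): print(v,' '.join("%3d"%x for x in a[v,284:360:3].max(1)))
```

```text
w11 blob [554.  269.7] [ 532  250   61   53 1264] pred [320.5 199.2] fin [ 0.8592  0.3346 -0.5848] 1-IoU 0.524
w11 blob [321.3 198.2] [315 180  14  37 468] pred [320.5 199.2] fin [ 0.7114  0.1487 -0.3209] 1-IoU 0.165
w11 blob [321.3 198.6] [315 180  14  38 486] pred [320.5 199.2] fin [ 0.711   0.1489 -0.3236] 1-IoU 0.138
w11 blob [321.2 198.6] [314 180  15  38 497] pred [320.5 199.2] fin [ 0.7111  0.1488 -0.3155] 1-IoU 0.121
150 199 201 130 204 208 212 179 198 202 200 200 199 199 200 200 201 200 161 206 211 210 214 204 202 201 201
154 202 190 200 205 207 207 206 208 214 147 202 201 202 202 191 212 213 207 211 209 208 211 204 207 199 202
158 145 200 230 229 235 235 231 225 208 206 199 201 201 202 120 207 208 208 208 209 209 215 222 206 198 198
162 198 187 211 209 236 231 230 214 214 214 200 203 202 203 119 214 216 215 215 219 216 214 212 213 203 206
166 200 173 212 212 216 213 217 214 212 210 197 201 200 200 131 214 209 214 214 212 211 214 212 210 202 201
170 202 130 208 211 208 209 211 209 209 209 198 199 201 198 120 208 210 207 210 211 211 212 211 211 204 205
174 203 109 208 209 206
[... 1004 characters left out ...]
  57  56 199 207 202 201 192 197 183 182 171 199 202
214 201 199 200 202 202 200 201 143 136 196 139  54  58  61  60 194 201 201 201 199 201 203 197 200 202 200
218 117 121 119 185 199 197 198 199 202 200 199 201 164 162 200 202 200 200 200 202 200 201 201 199 199 200
222 118 116 119 117 200 202 202 201 199 201 203 200 203 200 200 199 200 200 199 198 198 199 201 200 202 201
226 116 118 117 117 117 197 200 200 199 201 200 198 199 201 200 198 198 198 201 201 203 201 201 201 203 200
230 117 120 116 118 116 193 199 197 199 202 199 199 197 201 200 202 201 199 201 202 199 199 199 202 203 203
234 116 118 115 117 117 138 201 200 198 199 202 201 200 200 201 200 199 199 199 202 200 201 202 203 200 202
```

Run:
```python
from h import *
t=np.pi-.345;plan([((.711,.149,.06),(np.cos(t),np.sin(t))),((.711,.149,.0105),)])
```

```text
0 d [-0.024  0.011  0.367] a [-0.001 -0.009 -0.011] rows>= 2.2
1 d [0.    0.    0.198] a [0. 0. 0.] rows>= 1.2
```

```bash
python3 -m jog '[{"dx":-0.024,"dy":0.011,"dz":0.16,"ax":-0.001,"ay":-0.009,"az":-0.011,"grip":0.1},{"dx":-0.024,"dy":0.011,"dz":0.3,"ax":-0.001,"ay":-0.009,"az":-0.011,"grip":0.1},{"dx":-0.024,"dy":0.011,"dz":0.42,"ax":-0.001,"ay":-0.009,"az":-0.011,"grip":0.1},{"dx":-0.024,"dy":0.011,"dz":0.51,"ax":-0.001,"ay":-0.009,"az":-0.011,"grip":0.1},{"dx":-0.024,"dy":0.011,"dz":0.54,"ax":-0.001,"ay":-0.009,"az":-0.011,"grip":0.1}]' 40
python3 -m jog '[{"dx":0,"dy":0,"dz":0,"ax":0,"ay":0,"az":0,"grip":0.1},{"dx":0,"dy":0,"dz":0,"ax":0,"ay":0,"az":0,"grip":0.1},{"dx":0,"dy":0,"dz":0,"ax":0,"ay":0,"az":0,"grip":0.1}]' 40
python3 - <<'E'
from h import *
st();t=np.pi-.345;plan([((.711,.149,.0105),(np.cos(t),np.sin(t)))])
E
```

```text
clock: 25.1
position: [0.7074, 0.1489, 0.0126]
ee_rot: [-0.004, 0.172, 0.985, -0.001]
contact_force: [-1.2, 0.4, -0.6]
width: 0.0471
gripper_force: 0.0
clock: 25.35
position: [0.7123, 0.1499, 0.0189]
ee_rot: [0.002, 0.171, 0.985, 0.001]
contact_force: [-0.3, -0.2, -0.4]
width: 0.0469
gripper_force: 0.0
{'clock': 25.35, 'qpos': [0.1117, 0.6517, 1.4165, 0.0005, 1.0696, -1.1154], 'position': [0.7123, 0.1499, 0.0189], 'ee_rot': [0.0018, 0.1711, 0.9852, 0.0007], 'contact_force': [-0.3031, -0.2281, -0.42], 'moment': [-0.007, -0.0448, 0.0585], 'width': 0.0469, 'gripper_force': 0.0}
0 d [ 0.004 -0.005  0.034] a [0.001 0.002 0.001] rows>= 0.2
```

```bash
python3 -m jog '[{"dx":0.004,"dy":-0.004,"dz":0.032,"ax":0,"ay":0,"az":0,"grip":0.1},{"dx":0.004,"dy":-0.004,"dz":0.032,"ax":0,"ay":0,"az":0,"grip":-0.5},{"dx":0.004,"dy":-0.004,"dz":0.032,"ax":0,"ay":0,"az":0,"grip":-1},{"dx":0.004,"dy":-0.004,"dz":0.032,"ax":0,"ay":0,"az":0,"grip":-1},{"dx":0.004,"dy":-0.004,"dz":0.032,"ax":0,"ay":0,"az":0,"grip":-1}]' 90
python3 -m jog '[{"dx":0,"dy":0,"dz":0,"ax":0,"ay":0,"az":0,"grip":-1},{"dx":0,"dy":0,"dz":0,"ax":0,"ay":0,"az":0,"grip":-1},{"dx":0,"dy":0,"dz":0,"ax":0,"ay":0,"az":0,"grip":-1}]' 90
python3 - <<'E'
from h import *
st()
E
python3 -m jog '[{"dx":0,"dy":0,"dz":-0.1,"ax":0,"ay":0,"az":0,"grip":-1},{"dx":0,"dy":0,"dz":-0.25,"ax":0,"ay":0,"az":0,"grip":-1},{"dx":0,"dy":0,"dz":-0.4,"ax":0,"ay":0,"az":0,"grip":-1},{"dx":0,"dy":0,"dz":-0.55,"ax":0,"ay":0,"az":0,"grip":-1},{"dx":0,"dy":0,"dz":-0.6,"ax":0,"ay":0,"az":0,"grip":-1}]' 90
python3 - <<'E'
from h import *
st();plan([(b2w(-.01,.1,.16),-BX)])
E
```

```text
clock: 25.77
position: [0.7098, 0.1493, 0.0091]
ee_rot: [0.0, 0.171, 0.985, 0.0]
contact_force: [-0.8, -0.1, 4.1]
width: 0.0103
gripper_force: 90.9
clock: 26.02
position: [0.7098, 0.1494, 0.0091]
ee_rot: [0.0, 0.171, 0.985, 0.0]
contact_force: [0.1, 0.5, 4.3]
width: 0.0103
gripper_force: 90.7
{'clock': 26.0167, 'qpos': [0.1114, 0.6593, 1.4293, 0.0005, 1.0523, -1.1162], 'position': [0.7098, 0.1494, 0.0091], 'ee_rot': [0.0003, 0.1709, 0.9853, 0.0003], 'contact_force': [0.081, 0.5122, 4.3114], 'moment': [0.0059, 0.1379, -0.0194], 'width': 0.0103, 'gripper_force': 90.7116}
clock: 26.43
position: [0.7121, 0.1496, 0.1647]
ee_rot: [0.004, 0.171, 0.985, 0.001]
contact_force: [0.5, 0.0, -0.2]
width: 0.0103
gripper_force: 90.0
{'clock': 26.4333, 'qpos': [0.1113, 0.5375, 1.2474, 0.0004, 1.3478, -1.1161], 'position': [0.7121, 0.1496, 0.1647], 'ee_rot': [0.0042, 0.1709, 0.9853, 0.0014], 'contact_force': [0.4593, 0.0126, -0.1847], 'moment': [0.0181, -0.0605, 0.0252], 'width': 0.0103, 'gripper_force': 89.9886}
0 d [ 0.312 -0.296  0.006] a [ 0.001  0.003 -0.152] rows>= 2.6
0 d [ 0.373 -0.214  0.008] a [ 0.001  0.003 -0.152] rows>= 2.6
```

```bash
python3 -m jog '[{"dx":0.312,"dy":-0.296,"dz":0.006,"ax":0.001,"ay":0.003,"az":-0.152,"grip":-1},{"dx":0.312,"dy":-0.296,"dz":0.006,"ax":0.001,"ay":0.003,"az":-0.152,"grip":-1},{"dx":0.312,"dy":-0.296,"dz":0.006,"ax":0.001,"ay":0.003,"az":-0.152,"grip":-1},{"dx":0.312,"dy":-0.296,"dz":0.006,"ax":0.001,"ay":0.003,"az":-0.152,"grip":-1}]' 90
python3 -m jog '[{"dx":0.373,"dy":-0.214,"dz":0.008,"ax":0.001,"ay":0.003,"az":-0.152,"grip":-1},{"dx":0.373,"dy":-0.214,"dz":0.008,"ax":0.001,"ay":0.003,"az":-0.152,"grip":-1},{"dx":0.373,"dy":-0.214,"dz":0.008,"ax":0.001,"ay":0.003,"az":-0.152,"grip":-1},{"dx":0.373,"dy":-0.214,"dz":0.008,"ax":0.001,"ay":0.003,"az":-0.152,"grip":-1},{"dx":0.373,"dy":-0.214,"dz":0.008,"ax":0.001,"ay":0.003,"az":-0.152,"grip":-1}]' 90
python3 -m jog '[{"dx":0,"dy":0,"dz":0.1,"ax":0,"ay":0,"az":0,"grip":-1},{"dx":0,"dy":0,"dz":0.2,"ax":0,"ay":0,"az":0,"grip":-1},{"dx":0,"dy":0,"dz":0.2,"ax":0,"ay":0,"az":0,"grip":-1},{"dx":0,"dy":0,"dz":0.2,"ax":0,"ay":0,"az":0,"grip":-1}]' 90
python3 - <<'E'
from h import *
st();plan([(b2w(-.016,.1,.11),-BX)])
snap("wrist","w12.png",1.25);print("stud pred",proj("w12",b2w(-.078,.1,.075)).round(1),"bore",proj("w12",b2w(-.040,.1,.105)).round(1))
a=np.load("pics/w12.npz")["img"]
u,v=proj("w12",b2w(-.078,.1,.075)).astype(int)
for k in range(max(0,v-60),min(400,v+110),7): print(k,' '.join("%3d"%x for x in a[k,max(0,u-75):u+75:5].max(1)))
E
```

```text
clock: 26.77
position: [0.6044, 0.1041, 0.1563]
ee_rot: [-0.007, 0.053, 0.999, -0.001]
contact_force: [-0.5, -0.2, 0.1]
width: 0.0107
gripper_force: 89.9
clock: 27.18
position: [0.5122, 0.0622, 0.1556]
ee_rot: [-0.005, -0.066, 0.998, -0.0]
contact_force: [1.0, 0.1, -0.8]
width: 0.0102
gripper_force: 89.9
clock: 27.52
position: [0.5126, 0.0626, 0.1045]
ee_rot: [-0.006, -0.067, 0.998, -0.0]
contact_force: [1.0, -0.4, -0.5]
width: 0.0102
gripper_force: 89.9
{'clock': 27.5167, 'qpos': [-0.012, 0.3014, 1.8119, -0.002, 1.0408, -1.716], 'position': [0.5126, 0.0626, 0.1045], 'ee_rot': [-0.0063, -0.0671, 0.9977, -0.0004], 'contact_force': [1.0264, -0.3903, -0.4758], 'moment': [-0.0383, -0.0721, -0.0052], 'width': 0.0102, 'gripper_force': 89.9314}
0 d [ 0.014 -0.001 -0.022] a [ 0.    -0.008  0.001] rows>= 0.2
stud pred [317.4 125. ] bore [317.2 208.9]
65 198 201 198 200 200 203 203 199 203 206 209 207 208 209 209 211 213 213 215 214 211 212 212 216 217 222 221 222 222 222
72 202 202 199 198 199 200 202 203 206 208 212 209 211 211 211 211 213 212 212 216 218 217 216 218 217 219 219 221 222 219

[... 2148 characters left out ...]
 197 195 195 114 116 114 117 111  81 198 198 208 207 230 213 221 205 203 200 213
205 113 113 113 203 204 202 203 211 203 207 203 201 204 117 114 116 116 118  83 203 205 209 217 226 229 209 209 207 186 209
212 110 108 109 197 196 199 198 201 198 198 198 197 199 116 115 118 118 117  84 199 203 203 201 204 203 205 202 206 212 203
219 111 109 111 191 196 197 195 198 197 196 197 197 194 114 112 115 119 113  80 197 197 198 200 199 203 201 203 204 204 203
226 109 113 111 162 195 194 196 193 193 193 195 194 196 108 114 111 113 115  85 198 197 197 199 196 197 199 197 198 203 201
233 107 108 109 100 113 116 112 110 112 114 187 199 196 199 198 196 196 198 196 194 198 198 198 197 198 196 197 197 202 198
```

Run:
```python
from h import *
a=np.load("pics/w12.npz")["img"].max(2)
for r in(121,125,205,215):print(r,"296:",a[r,296:344].tolist())
for c in(312,318,324):print("col",c,"98:",a[98:150,c].tolist())
```

```text
121 296: [114, 117, 114, 116, 93, 84, 90, 96, 94, 96, 95, 95, 94, 94, 96, 99, 97, 97, 96, 98, 99, 99, 101, 101, 100, 102, 100, 100, 103, 102, 100, 104, 104, 108, 106, 103, 106, 106, 95, 165, 213, 216, 207, 126, 117, 96, 204, 211]
125 296: [120, 119, 119, 119, 75, 89, 94, 95, 97, 95, 96, 96, 96, 98, 98, 97, 97, 97, 97, 97, 97, 96, 100, 101, 98, 100, 100, 104, 99, 101, 103, 104, 105, 105, 106, 105, 105, 105, 106, 92, 216, 225, 134, 124, 121, 99, 200, 207]
205 296: [201, 201, 202, 203, 201, 203, 204, 199, 151, 115, 114, 117, 116, 118, 116, 117, 114, 116, 119, 117, 116, 116, 116, 120, 115, 118, 116, 118, 116, 117, 116, 118, 114, 118, 116, 114, 83, 138, 193, 202, 203, 203, 204, 204, 204, 204, 205, 208]
215 296: [198, 198, 200, 197, 197, 197, 197, 194, 178, 117, 114, 116, 114, 116, 115, 114, 112, 114, 117, 114, 115, 113, 113, 115, 116, 113, 118, 118, 116, 115, 115, 116, 116, 120, 116, 118, 83, 138, 191, 200, 202, 200, 199, 202, 201, 200, 198, 201]
col 312 98: [215, 213, 209, 196, 223, 223, 221, 223, 212, 134, 89, 98, 102, 102, 99, 100, 101, 98, 101, 103, 100, 101, 98, 97, 96, 97, 95, 97, 95, 96, 99, 98, 97, 97, 96, 97, 95, 96, 93, 94, 94, 92, 88, 126, 220, 202, 115, 147, 212, 211, 209, 209]
col 318 98: [213, 216, 211, 195, 221, 221, 219, 211, 104, 103, 100, 102, 104, 104, 104, 102, 102, 103, 100, 100, 103, 102, 99, 101, 99, 97, 98, 100, 98, 99, 98, 101, 98, 99, 98, 97, 97, 97, 96, 95, 96, 97, 93, 87, 99, 176, 196, 129, 213, 212, 209, 208]
col 324 98: [215, 217, 211, 193, 221, 224, 220, 221, 217, 169, 90, 106, 109, 106, 102, 104, 103, 101, 101, 106, 105, 104, 105, 103, 100, 104, 100, 99, 103, 100, 101, 103, 99, 102, 99, 98, 99, 97, 101, 98, 95, 95, 96, 145, 222, 213, 197, 132, 215, 210, 213, 212]
```

Run:
```python
from h import *
a=np.load("pics/w12.npz")["img"].max(2);print("220:",a[220:240,318].tolist())
s=ray("w12",317.7,123,.075);C=np.load("pics/w12.npz")["C"];T=manip.get_state();A=Rq(T["ee_rot"])
p=np.array(T["position"])
for n,w in(("stud",s),("gapend",ray("w12",319,230,.1014))):
    print(n,w.round(4),"tool",A.inv().apply(w-p).round(4),"box",((w[:2]-BO)@BX).round(4),((w[:2]-BO)@BY).round(4))
```

```text
220: [116, 115, 114, 113, 114, 112, 110, 103, 91, 96, 108, 159, 191, 195, 195, 182, 80, 40, 40, 42]
stud [0.4467 0.0538 0.075 ] tool [0.0672 0.0002 0.0313] box -0.0791 0.1002
gapend [0.4978 0.0614 0.1014] tool [0.0159 0.0009 0.0044] box -0.0275 0.1009
```

Keeper gap centre is at column 319 and the stud head centre at column 317.7, so they're within 1 mm sideways, with about 44 mm to slide. Lowering beside the stud.

```bash
python3 -m jog '[{"dx":0,"dy":-0.003,"dz":0.05,"ax":0,"ay":-0.008,"az":0,"grip":-1},{"dx":0,"dy":-0.003,"dz":0.1,"ax":0,"ay":-0.008,"az":0,"grip":-1},{"dx":0,"dy":-0.003,"dz":0.14,"ax":0,"ay":-0.008,"az":0,"grip":-1},{"dx":0,"dy":-0.003,"dz":0.14,"ax":0,"ay":-0.008,"az":0,"grip":-1},{"dx":0,"dy":-0.003,"dz":0.14,"ax":0,"ay":-0.008,"az":0,"grip":-1}]' 90
python3 -m jog '[{"dx":0,"dy":0,"dz":0,"ax":0,"ay":0,"az":0,"grip":-1},{"dx":0,"dy":0,"dz":0,"ax":0,"ay":0,"az":0,"grip":-1},{"dx":0,"dy":0,"dz":0,"ax":0,"ay":0,"az":0,"grip":-1}]' 90
python3 - <<'E'
from h import *
st();snap("wrist","w13.png",1.25);s=manip.get_state();A=Rq(s["ee_rot"]);print(A.as_matrix()[:,2].round(4),np.arctan2(*A.as_matrix()[[1,0],0])-np.pi-BW+2*np.pi)
a=np.load("pics/w13.npz")["img"].max(2)
u,v=proj("w13",(.4467,.0538,.075)).astype(int);print("stud px",u,v)
for r in(v,v+6):print(r,u-34,a[r,u-34:u+34].tolist())
g=proj("w13",s["position"]+A.apply([.025,0,.0]));print(g)
for r in(int(g[1])-8,int(g[1])):print(r,"280:",a[r,280:360].tolist())
E
```

```text
clock: 27.98
position: [0.5126, 0.0616, 0.0709]
ee_rot: [0.001, -0.067, 0.998, -0.0]
contact_force: [-0.6, 0.0, -1.5]
width: 0.0102
gripper_force: 89.9
clock: 28.23
position: [0.5126, 0.0615, 0.0713]
ee_rot: [0.002, -0.067, 0.998, -0.0]
contact_force: [-0.6, 0.1, -1.0]
width: 0.01
gripper_force: 89.9
{'clock': 28.2333, 'qpos': [-0.0154, 0.3317, 1.8676, -0.0001, 0.9385, -1.7203], 'position': [0.5126, 0.0615, 0.0713], 'ee_rot': [0.0019, -0.067, 0.9978, -0.0002], 'contact_force': [-0.5791, 0.1181, -0.9714], 'moment': [0.013, -0.0195, -0.0053], 'width': 0.01, 'gripper_force': 89.9473}
[ 3.6e-03 -1.0e-04 -1.0e+00] 0.0010628517710919994
stud px 320 127
127 286 [120, 120, 118, 119, 119, 120, 96, 107, 117, 116, 119, 116, 73, 81, 87, 91, 92, 93, 92, 94, 94, 92, 95, 95, 92, 94, 93, 97, 93, 95, 96, 97, 97, 96, 95, 97, 97, 100, 99, 100, 96, 100, 102, 102, 101, 103, 100, 101, 103, 101, 106, 99, 104, 102, 104, 89, 208, 223, 214, 134, 121, 119, 96, 166, 203, 205, 206, 208]
133 286 [211, 135, 122, 126, 122, 121, 102, 103, 112, 113, 112, 115, 99, 74, 86, 91, 94, 96, 93, 96, 95, 92, 93, 93, 95, 96, 95
[... 337 characters left out ...]
2, 203, 198, 152, 172, 200, 203, 205, 205, 200, 203, 202, 202, 204, 203, 203, 201, 204, 201, 206, 205, 207, 203, 131, 116, 117, 116, 118, 116, 120, 118, 87, 134, 192, 203, 204, 207, 203, 205, 206, 206, 204, 207, 206, 206, 205, 206, 203, 194, 193, 194, 193, 195, 193, 193, 195, 196, 198, 195]
213 280: [198, 199, 197, 198, 199, 197, 199, 198, 199, 197, 198, 198, 197, 196, 199, 199, 198, 197, 198, 198, 200, 196, 199, 196, 173, 173, 200, 202, 201, 202, 203, 202, 203, 202, 203, 203, 203, 203, 204, 204, 203, 205, 204, 130, 116, 116, 117, 116, 118, 119, 116, 116, 86, 140, 189, 198, 200, 200, 200, 200, 200, 200, 203, 201, 200, 202, 203, 202, 202, 202, 203, 205, 204, 203, 203, 204, 203, 203, 205, 203]
```

```bash
python3 -m jog '[{"dx":0,"dy":0.001,"dz":0.006,"ax":0,"ay":0,"az":0,"grip":-1},{"dx":0,"dy":0.001,"dz":0.011,"ax":0,"ay":0,"az":0,"grip":-1},{"dx":0,"dy":0.001,"dz":0.011,"ax":0,"ay":0,"az":0,"grip":-1},{"dx":0,"dy":0.001,"dz":0.011,"ax":0,"ay":0,"az":0,"grip":-1}]' 90
python3 - <<'E'
from h import *
st()
E
python3 -m jog '[{"dx":0.02,"dy":0,"dz":0,"ax":0,"ay":0,"az":0,"grip":-1},{"dx":0.04,"dy":0,"dz":0,"ax":0,"ay":0,"az":0,"grip":-1},{"dx":0.06,"dy":0,"dz":0,"ax":0,"ay":0,"az":0,"grip":-1},{"dx":0.08,"dy":0,"dz":0,"ax":0,"ay":0,"az":0,"grip":-1},{"dx":0.1,"dy":0,"dz":0,"ax":0,"ay":0,"az":0,"grip":-1}]' 90
python3 - <<'E'
from h import *
st()
E
```

```text
clock: 28.62
position: [0.5117, 0.0617, 0.0677]
ee_rot: [0.001, -0.067, 0.998, -0.0]
contact_force: [0.3, 0.3, -1.0]
width: 0.0103
gripper_force: 89.9
{'clock': 28.6167, 'qpos': [-0.015, 0.3359, 1.8723, -0.0001, 0.9315, -1.7198], 'position': [0.5117, 0.0617, 0.0677], 'ee_rot': [0.001, -0.067, 0.9978, -0.0001], 'contact_force': [0.3072, 0.2922, -0.9602], 'moment': [0.0398, 0.0511, 0.016], 'width': 0.0103, 'gripper_force': 89.947}
clock: 29.03
position: [0.4863, 0.0583, 0.0677]
ee_rot: [0.001, -0.067, 0.998, -0.0]
contact_force: [0.6, 0.3, -1.1]
width: 0.0101
gripper_force: 89.9
{'clock': 29.0333, 'qpos': [-0.0228, 0.3033, 1.9262, -0.0001, 0.9101, -1.7276], 'position': [0.4863, 0.0583, 0.0677], 'ee_rot': [0.001, -0.067, 0.9978, -0.0001], 'contact_force': [0.5848, 0.3086, -1.1494], 'moment': [-0.0336, -0.0049, -0.0238], 'width': 0.0101, 'gripper_force': 89.9477}
```

```bash
python3 -m jog '[{"dx":0.016,"dy":0,"dz":0,"ax":0,"ay":0,"az":0,"grip":-1},{"dx":0.032,"dy":0,"dz":0,"ax":0,"ay":0,"az":0,"grip":-1},{"dx":0.048,"dy":0,"dz":0,"ax":0,"ay":0,"az":0,"grip":-1},{"dx":0.06,"dy":0,"dz":0,"ax":0,"ay":0,"az":0,"grip":-1},{"dx":0.06,"dy":0,"dz":0,"ax":0,"ay":0,"az":0,"grip":-1}]' 90
python3 -m jog '[{"dx":0.006,"dy":0,"dz":0,"ax":0,"ay":0,"az":0,"grip":-1},{"dx":0.012,"dy":0,"dz":0,"ax":0,"ay":0,"az":0,"grip":-1},{"dx":0.012,"dy":0,"dz":0,"ax":0,"ay":0,"az":0,"grip":-1},{"dx":0.012,"dy":0,"dz":0,"ax":0,"ay":0,"az":0,"grip":-1}]' 90
python3 - <<'E'
from h import *
st();s=manip.get_state();print(((s["position"][:2]-BO)@BX).round(4),((s["position"][:2]-BO)@BY).round(4))
E
```

```text
clock: 29.45
position: [0.4713, 0.0563, 0.0676]
ee_rot: [0.001, -0.067, 0.998, -0.0]
contact_force: [-0.2, 0.7, -1.3]
width: 0.0104
gripper_force: 89.9
clock: 29.78
position: [0.4695, 0.0559, 0.0677]
ee_rot: [0.001, -0.067, 0.998, -0.0]
contact_force: [0.2, -0.6, -0.8]
width: 0.0105
gripper_force: 90.0
{'clock': 29.7833, 'qpos': [-0.0287, 0.2815, 1.9616, -0.0001, 0.8959, -1.7335], 'position': [0.4695, 0.0559, 0.0677], 'ee_rot': [0.0013, -0.067, 0.9978, -0.0002], 'contact_force': [0.225, -0.6181, -0.8172], 'moment': [-0.0169, -0.039, 0.0046], 'width': 0.0105, 'gripper_force': 89.9535}
-0.0562 0.0993
```

```bash
python3 -m jog '[{"dx":0.004,"dy":0,"dz":0.002,"ax":0,"ay":0,"az":0,"grip":-1},{"dx":0.008,"dy":0,"dz":0.003,"ax":0,"ay":0,"az":0,"grip":-1},{"dx":0.008,"dy":0,"dz":0.003,"ax":0,"ay":0,"az":0,"grip":-1},{"dx":0.008,"dy":0,"dz":0.003,"ax":0,"ay":0,"az":0,"grip":-1}]' 90
python3 -m jog '[{"dx":0.004,"dy":0,"dz":0,"ax":0,"ay":0,"az":0,"grip":-1},{"dx":0.008,"dy":0,"dz":0,"ax":0,"ay":0,"az":0,"grip":-1},{"dx":0.008,"dy":0,"dz":0,"ax":0,"ay":0,"az":0,"grip":-1},{"dx":0.008,"dy":0,"dz":0,"ax":0,"ay":0,"az":0,"grip":-1}]' 90
python3 - <<'E'
from h import *
st()
E
```

```text
clock: 30.12
position: [0.4694, 0.0558, 0.0675]
ee_rot: [0.003, -0.067, 0.998, -0.0]
contact_force: [5.1, 0.8, -1.4]
width: 0.0104
gripper_force: 90.0
clock: 30.45
position: [0.4692, 0.0558, 0.0676]
ee_rot: [0.005, -0.067, 0.998, 0.0]
contact_force: [7.8, 2.5, -3.3]
width: 0.0104
gripper_force: 89.7
{'clock': 30.45, 'qpos': [-0.0299, 0.2776, 1.968, 0.0014, 0.8857, -1.7349], 'position': [0.4692, 0.0558, 0.0676], 'ee_rot': [0.0051, -0.0666, 0.9978, 0.0], 'contact_force': [7.7878, 2.4918, -3.2506], 'moment': [0.4088, -1.3965, -0.021], 'width': 0.0104, 'gripper_force': 89.7119}
```

```bash
python3 -m jog '[{"dx":-0.012,"dy":0,"dz":0.003,"ax":0,"ay":0,"az":0,"grip":-1},{"dx":-0.012,"dy":0,"dz":0.005,"ax":0,"ay":0,"az":0,"grip":-1},{"dx":-0.012,"dy":0,"dz":0.005,"ax":0,"ay":0,"az":0,"grip":-1}]' 90
python3 -m jog '[{"dx":0,"dy":0,"dz":0,"ax":0,"ay":0,"az":0,"grip":-0.6},{"dx":0,"dy":0,"dz":0,"ax":0,"ay":0,"az":0,"grip":-0.3},{"dx":0,"dy":0,"dz":0,"ax":0,"ay":0,"az":0,"grip":-0.2},{"dx":0,"dy":0,"dz":0,"ax":0,"ay":0,"az":0,"grip":-0.2}]' 40
python3 -m jog '[{"dx":0,"dy":0,"dz":-0.08,"ax":0,"ay":0,"az":0,"grip":-0.2},{"dx":0,"dy":0,"dz":-0.2,"ax":0,"ay":0,"az":0,"grip":-0.2},{"dx":0,"dy":0,"dz":-0.35,"ax":0,"ay":0,"az":0,"grip":0.1},{"dx":0,"dy":0,"dz":-0.5,"ax":0,"ay":0,"az":0,"grip":0.1},{"dx":0,"dy":0,"dz":-0.6,"ax":0,"ay":0,"az":0,"grip":0.1}]' 40
python3 - <<'E'
from h import *
st();snap("wrist","w14.png",1.25);fin("w14",b2w(-.055,.1,0)[:2],BW,thr=90,zb=.058);print("home fin",b2w(-.055,.1,0),"bore vs axis")
t=np.pi-.75;plan([((.4987,-.447,.17),(np.cos(t),np.sin(t)))])
E
```

```text
clock: 30.7
position: [0.4695, 0.0558, 0.0671]
ee_rot: [0.002, -0.067, 0.998, -0.0]
contact_force: [1.7, -0.2, 8.9]
width: 0.0103
gripper_force: 91.8
clock: 31.03
position: [0.467, 0.0558, 0.0651]
ee_rot: [-0.0, -0.067, 0.998, -0.0]
contact_force: [0.9, 0.6, -0.6]
width: 0.0339
gripper_force: 0.0
clock: 31.45
position: [0.4683, 0.0558, 0.2186]
ee_rot: [0.002, -0.067, 0.998, -0.0]
contact_force: [1.2, 0.7, 0.2]
width: 0.0467
gripper_force: 0.0
{'clock': 31.45, 'qpos': [-0.029, 0.1252, 1.736, -0.0002, 1.2757, -1.7338], 'position': [0.4683, 0.0558, 0.2186], 'ee_rot': [0.0023, -0.067, 0.9977, -0.0003], 'contact_force': [1.2043, 0.6723, 0.1703], 'moment': [-0.0486, -0.0696, 0.0385], 'width': 0.0467, 'gripper_force': 0.0}
w14 blob [317.5 183.5] [309 153  18  56 614] pred [319.  190.6] fin [0.469  0.0559 0.1246] 1-IoU 0.259
home fin [0.47062491 0.0568234  0.        ] bore vs axis
0 d [ 0.041 -0.502  0.053] a [0.001 0.002 0.141] rows>= 3.0
0 d [-0.071 -0.498  0.054] a [0.001 0.002 0.141] rows>= 3.0
0 d [-0.178 -0.471  0.054] a [0.001 0.002 0.141] rows>= 3.0
0 d [-0.277 -0.42   0.053] a [0.001 0.002 0.141] rows>= 3.0
```

```bash
python3 -m jog '[{"dx":0.041,"dy":-0.502,"dz":0.053,"ax":0.001,"ay":0.002,"az":0.141,"grip":0.1},{"dx":0.041,"dy":-0.502,"dz":0.053,"ax":0.001,"ay":0.002,"az":0.141,"grip":0.1},{"dx":0.041,"dy":-0.502,"dz":0.053,"ax":0.001,"ay":0.002,"az":0.141,"grip":0.1},{"dx":0.041,"dy":-0.502,"dz":0.053,"ax":0.001,"ay":0.002,"az":0.141,"grip":0.1}]' 40
python3 -m jog '[{"dx":-0.071,"dy":-0.498,"dz":0.054,"ax":0.001,"ay":0.002,"az":0.141,"grip":0.1},{"dx":-0.071,"dy":-0.498,"dz":0.054,"ax":0.001,"ay":0.002,"az":0.141,"grip":0.1},{"dx":-0.071,"dy":-0.498,"dz":0.054,"ax":0.001,"ay":0.002,"az":0.141,"grip":0.1},{"dx":-0.071,"dy":-0.498,"dz":0.054,"ax":0.001,"ay":0.002,"az":0.141,"grip":0.1}]' 40
python3 -m jog '[{"dx":-0.178,"dy":-0.471,"dz":0.054,"ax":0.001,"ay":0.002,"az":0.141,"grip":0.1},{"dx":-0.178,"dy":-0.471,"dz":0.054,"ax":0.001,"ay":0.002,"az":0.141,"grip":0.1},{"dx":-0.178,"dy":-0.471,"dz":0.054,"ax":0.001,"ay":0.002,"az":0.141,"grip":0.1},{"dx":-0.178,"dy":-0.471,"dz":0.054,"ax":0.001,"ay":0.002,"az":0.141,"grip":0.1}]' 40
python3 -m jog '[{"dx":-0.277,"dy":-0.42,"dz":0.053,"ax":0.001,"ay":0.002,"az":0.141,"grip":0.1},{"dx":-0.277,"dy":-0.42,"dz":0.053,"ax":0.001,"ay":0.002,"az":0.141,"grip":0.1},{"dx":-0.277,"dy":-0.42,"dz":0.053,"ax":0.001,"ay":0.002,"az":0.141,"grip":0.1},{"dx":-0.277,"dy":-0.42,"dz":0.053,"ax":0.001,"ay":0.002,"az":0.141,"grip":0.1},{"dx":-0.277,"dy":-0.42,"dz":0.053,"ax":0.001,"ay":0.002,"az":0.141,"grip":0.1}]' 40
python3 -m jog '[{"dx":0,"dy":0,"dz":0,"ax":0,"ay":0,"az":0,"grip":0.1},{"dx":0,"dy":0,"dz":0,"ax":0,"ay":0,"az":0,"grip":0.1},{"dx":0,"dy":0,"dz":0,"ax":0,"ay":0,"az":0,"grip":0.1}]' 40
python3 - <<'E'
from h import *
st();snap("wrist","w15.png",1.25)
for t in(75,90,105):p=fin("w15",(.4987,-.447),-.75,thr=t)
a=np.load("pics/w15.npz")["img"].max(2);u,v=proj("w15",(*p[:2],.02)).astype(int)
for k in range(v-48,v+30,5): print(k,u-45,' '.join("%3d"%x for x in a[k,u-45:u+46:3]))
E
```

```text
clock: 31.83
position: [0.4743, -0.0761, 0.2012]
ee_rot: [-0.001, 0.046, 0.999, -0.003]
contact_force: [-0.1, 0.1, -0.4]
width: 0.0469
gripper_force: 0.0
clock: 32.17
position: [0.4815, -0.2019, 0.1877]
ee_rot: [-0.002, 0.156, 0.988, -0.004]
contact_force: [1.1, 0.1, 0.7]
width: 0.047
gripper_force: 0.0
clock: 32.5
position: [0.488, -0.3279, 0.1741]
ee_rot: [-0.003, 0.264, 0.965, -0.004]
contact_force: [0.5, 1.0, 0.7]
width: 0.0469
gripper_force: 0.0
clock: 32.92
position: [0.4938, -0.4481, 0.161]
ee_rot: [-0.006, 0.368, 0.93, -0.002]
contact_force: [-0.3, 0.5, -0.0]
width: 0.0469
gripper_force: 0.0
clock: 33.17
position: [0.4946, -0.445, 0.1633]
ee_rot: [-0.005, 0.366, 0.93, -0.003]
contact_force: [0.5, -0.2, 0.5]
width: 0.0472
gripper_force: 0.0
{'clock': 33.1667, 'qpos': [-0.832, 0.4547, 1.3968, -0.0098, 1.2966, -1.6498], 'position': [0.4946, -0.445, 0.1633], 'ee_rot': [-0.005, 0.3664, 0.9304, -0.0028], 'contact_force': [0.4897, -0.1855, 0.4509], 'moment': [-0.0231, -0.0125, -0.007], 'width': 0.0472, 'gripper_force': 0.0}
w15 blob [319.  193.5] [312 176  15  36 440] pred [321.8 19
[... 1669 characters left out ...]
 214 213 213 213 213 209 208 208 210 209
199 274 210 211 210 210 209 144 211 210 211 210 209 214 125  83  58  61  60  60 209 210 212 213 212 215 215 212 172 210 211 208 207
204 274 211 210 204 210 208 150 213 211 212 212 213 155 125 126  58  62  60  57 208 207 210 207 173 142 178 207 209 209 208 208 210
209 274 208 207 207 206 207 209 207 207 206 207 208 208 127 124  59  58  60  58 210 209 208 209 208 210 208 209 210 210 209 209 209
214 274 207 207 208 209 205 207 205 206 206 209 207 209 210 210 206 208 210 210 208 208 208 207 210 210 209 208 210 210 208 201 101
219 274 209 208 208 205 204 205 204 204 208 210 209 209 207 209 208 211 209 205 208 207 211 209 208 209 211 208 211 208 202  93  97
```

Run:
```python
from h import *
t=np.pi-.685;plan([((.4976,-.4492,.06),(np.cos(t),np.sin(t))),((.4976,-.4492,.0105),)])
```

```text
0 d [-0.022  0.     0.414] a [-0.006 -0.004 -0.042] rows>= 2.5
1 d [0.    0.    0.198] a [0. 0. 0.] rows>= 1.2
```

```bash
python3 -m jog '[{"dx":-0.022,"dy":0,"dz":0.16,"ax":-0.006,"ay":-0.004,"az":-0.042,"grip":0.1},{"dx":-0.022,"dy":0,"dz":0.3,"ax":-0.006,"ay":-0.004,"az":-0.042,"grip":0.1},{"dx":-0.022,"dy":0,"dz":0.44,"ax":-0.006,"ay":-0.004,"az":-0.042,"grip":0.1},{"dx":-0.022,"dy":0,"dz":0.54,"ax":-0.006,"ay":-0.004,"az":-0.042,"grip":0.1},{"dx":-0.022,"dy":0,"dz":0.58,"ax":-0.006,"ay":-0.004,"az":-0.042,"grip":0.1}]' 40
python3 -m jog '[{"dx":0,"dy":0,"dz":0,"ax":0,"ay":0,"az":0,"grip":0.1},{"dx":0,"dy":0,"dz":0,"ax":0,"ay":0,"az":0,"grip":0.1},{"dx":0,"dy":0,"dz":0,"ax":0,"ay":0,"az":0,"grip":0.1}]' 40
python3 - <<'E'
from h import *
st();t=np.pi-.685;plan([((.4976,-.4492,.0095),(np.cos(t),np.sin(t)))])
E
```

```text
clock: 33.63
position: [0.495, -0.4477, 0.0143]
ee_rot: [-0.003, 0.336, 0.942, 0.002]
contact_force: [-1.2, -0.1, 0.2]
width: 0.0469
gripper_force: 0.0
clock: 33.88
position: [0.4982, -0.452, 0.0203]
ee_rot: [0.002, 0.336, 0.942, -0.001]
contact_force: [0.4, 0.3, -0.4]
width: 0.0467
gripper_force: 0.0
{'clock': 33.8833, 'qpos': [-0.8403, 0.5816, 1.5593, 0.0004, 0.9972, -1.7259], 'position': [0.4982, -0.452, 0.0203], 'ee_rot': [0.0016, 0.336, 0.9418, -0.0007], 'contact_force': [0.4219, 0.2865, -0.3519], 'moment': [-0.0113, -0.0357, -0.0399], 'width': 0.0467, 'gripper_force': 0.0}
0 d [0.009 0.007 0.043] a [-0.     0.002 -0.   ] rows>= 0.3
```

```bash
python3 -m jog '[{"dx":0.009,"dy":0.006,"dz":0.03,"ax":0,"ay":0,"az":0,"grip":0.1},{"dx":0.009,"dy":0.006,"dz":0.039,"ax":0,"ay":0,"az":0,"grip":0.1},{"dx":0.009,"dy":0.006,"dz":0.039,"ax":0,"ay":0,"az":0,"grip":-0.5},{"dx":0.009,"dy":0.006,"dz":0.039,"ax":0,"ay":0,"az":0,"grip":-1},{"dx":0.009,"dy":0.006,"dz":0.039,"ax":0,"ay":0,"az":0,"grip":-1}]' 90
python3 -m jog '[{"dx":0,"dy":0,"dz":0,"ax":0,"ay":0,"az":0,"grip":-1},{"dx":0,"dy":0,"dz":0,"ax":0,"ay":0,"az":0,"grip":-1},{"dx":0,"dy":0,"dz":0,"ax":0,"ay":0,"az":0,"grip":-1},{"dx":0,"dy":0,"dz":0,"ax":0,"ay":0,"az":0,"grip":-1}]' 90
python3 - <<'E'
from h import *
st()
E
python3 -m jog '[{"dx":0,"dy":0,"dz":-0.1,"ax":0,"ay":0,"az":0,"grip":-1},{"dx":0,"dy":0,"dz":-0.25,"ax":0,"ay":0,"az":0,"grip":-1},{"dx":0,"dy":0,"dz":-0.4,"ax":0,"ay":0,"az":0,"grip":-1},{"dx":0,"dy":0,"dz":-0.55,"ax":0,"ay":0,"az":0,"grip":-1},{"dx":0,"dy":0,"dz":-0.6,"ax":0,"ay":0,"az":0,"grip":-1}]' 90
python3 - <<'E'
from h import *
st();plan([(b2w(-.016,-.1,.15),-BX)])
E
```

```text
clock: 34.3
position: [0.4962, -0.4486, 0.0086]
ee_rot: [0.0, 0.336, 0.942, 0.0]
contact_force: [-2.1, 0.3, 23.4]
width: 0.0114
gripper_force: 31.8
clock: 34.63
position: [0.4964, -0.4488, 0.0089]
ee_rot: [0.0, 0.336, 0.942, 0.0]
contact_force: [-0.1, -0.4, 4.0]
width: 0.0108
gripper_force: 90.6
{'clock': 34.6333, 'qpos': [-0.8392, 0.5909, 1.576, 0.0003, 0.9742, -1.7242], 'position': [0.4964, -0.4488, 0.0089], 'ee_rot': [0.0003, 0.3363, 0.9418, 0.0], 'contact_force': [-0.0504, -0.3902, 4.0396], 'moment': [0.031, 0.0302, -0.0109], 'width': 0.0108, 'gripper_force': 90.5819}
clock: 35.05
position: [0.4979, -0.4505, 0.1641]
ee_rot: [0.004, 0.336, 0.942, -0.002]
contact_force: [1.7, -1.0, 0.7]
width: 0.0106
gripper_force: 90.0
{'clock': 35.05, 'qpos': [-0.8391, 0.4547, 1.3947, 0.0004, 1.2839, -1.7242], 'position': [0.4979, -0.4505, 0.1641], 'ee_rot': [0.0037, 0.3362, 0.9418, -0.0018], 'contact_force': [1.6797, -0.9955, 0.7071], 'moment': [-0.0154, -0.0735, 0.0668], 'width': 0.0106, 'gripper_force': 90.026}
0 d [0.34  0.534 0.025] a [-0.001  0.002 -0.261] rows>= 3.8
0 d [0.099 0.625 0.027] a [-0.001  0.002 -0.261] rows>= 3.8
```

```bash
python3 -m jog '[{"dx":0.34,"dy":0.534,"dz":0.025,"ax":-0.001,"ay":0.002,"az":-0.261,"grip":-1},{"dx":0.34,"dy":0.534,"dz":0.025,"ax":-0.001,"ay":0.002,"az":-0.261,"grip":-1},{"dx":0.34,"dy":0.534,"dz":0.025,"ax":-0.001,"ay":0.002,"az":-0.261,"grip":-1},{"dx":0.34,"dy":0.534,"dz":0.025,"ax":-0.001,"ay":0.002,"az":-0.261,"grip":-1},{"dx":0.34,"dy":0.534,"dz":0.025,"ax":-0.001,"ay":0.002,"az":-0.261,"grip":-1}]' 90
python3 -m jog '[{"dx":0.099,"dy":0.625,"dz":0.027,"ax":-0.001,"ay":0.002,"az":-0.261,"grip":-1},{"dx":0.099,"dy":0.625,"dz":0.027,"ax":-0.001,"ay":0.002,"az":-0.261,"grip":-1},{"dx":0.099,"dy":0.625,"dz":0.027,"ax":-0.001,"ay":0.002,"az":-0.261,"grip":-1},{"dx":0.099,"dy":0.625,"dz":0.027,"ax":-0.001,"ay":0.002,"az":-0.261,"grip":-1},{"dx":0.099,"dy":0.625,"dz":0.027,"ax":-0.001,"ay":0.002,"az":-0.261,"grip":-1}]' 90
python3 -m jog '[{"dx":0,"dy":0,"dz":0,"ax":0,"ay":0,"az":0,"grip":-1},{"dx":0,"dy":0,"dz":0,"ax":0,"ay":0,"az":0,"grip":-1},{"dx":0,"dy":0,"dz":0,"ax":0,"ay":0,"az":0,"grip":-1}]' 90
python3 - <<'E'
from h import *
st();plan([(b2w(-.016,-.1,.1),-BX)])
E
```

```text
clock: 35.47
position: [0.5138, -0.2839, 0.1512]
ee_rot: [-0.003, 0.135, 0.991, 0.005]
contact_force: [-0.8, -0.1, -0.7]
width: 0.0104
gripper_force: 90.0
clock: 35.88
position: [0.5328, -0.1281, 0.1451]
ee_rot: [-0.003, -0.069, 0.998, 0.005]
contact_force: [-0.1, -0.0, -0.9]
width: 0.0103
gripper_force: 90.0
clock: 36.13
position: [0.5337, -0.1355, 0.1458]
ee_rot: [-0.003, -0.066, 0.998, 0.003]
contact_force: [0.4, -0.4, -1.9]
width: 0.0104
gripper_force: 90.0
{'clock': 36.1333, 'qpos': [-0.3766, 0.3047, 1.6871, 0.0026, 1.1564, -2.0812], 'position': [0.5337, -0.1355, 0.1458], 'ee_rot': [-0.0025, -0.0663, 0.9978, 0.0025], 'contact_force': [0.3582, -0.4151, -1.9117], 'moment': [-0.0191, -0.025, 0.0061], 'width': 0.0104, 'gripper_force': 89.9584}
0 d [-0.009 -0.005  0.183] a [ 0.003 -0.003 -0.   ] rows>= 1.1
```

```bash
python3 -m jog '[{"dx":-0.009,"dy":-0.005,"dz":0.1,"ax":0.003,"ay":-0.003,"az":0,"grip":-1},{"dx":-0.009,"dy":-0.005,"dz":0.17,"ax":0.003,"ay":-0.003,"az":0,"grip":-1},{"dx":-0.009,"dy":-0.005,"dz":0.18,"ax":0.003,"ay":-0.003,"az":0,"grip":-1},{"dx":-0.009,"dy":-0.005,"dz":0.18,"ax":0.003,"ay":-0.003,"az":0,"grip":-1},{"dx":-0.009,"dy":-0.005,"dz":0.18,"ax":0.003,"ay":-0.003,"az":0,"grip":-1}]' 90
cat >> h.py <<'E'
def align(fn,stud):
    s=manip.get_state();A=Rq(s["ee_rot"]);p=np.array(s["position"]);a=np.load("pics/"+fn+".npz")["img"].max(2)
    u,v=proj(fn,stud).astype(int);zt=p[2]-.0091+.006;print("stud pred",u,v,"tilt z",A.as_matrix()[:,2].round(4),"yaw err",(np.arctan2(A.as_matrix()[1,0],A.as_matrix()[0,0])-BW+2*np.pi)%(2*np.pi)-np.pi)
    for r in(v-4,v+2):print(r,u-34,a[r,u-34:u+34].tolist())
    print("col",u,v-34,a[v-34:v+34,u].tolist())
    g=proj(fn,p+A.apply([.025,0,zt*0-.0]));u2,v2=g.astype(int)
    for r in(v2-6,v2):print("gap",r,u2-30,a[r,u2-30:u2+30].tolist())
    print("gapcol",u2,v2-4,a[v2-4:v2+36,u2].tolist())
E
python3 - <<'E'
from h import *
st();snap("wrist","w16.png",1.25);align("w16",b2w(-.0785,-.1,.075))
E
```

```text
clock: 36.55
position: [0.5362, -0.1361, 0.1013]
ee_rot: [0.0, -0.066, 0.998, 0.0]
contact_force: [0.1, -0.6, -0.1]
width: 0.01
gripper_force: 90.0
{'clock': 36.55, 'qpos': [-0.3751, 0.3474, 1.7477, 0.0013, 1.0463, -2.0791], 'position': [0.5362, -0.1361, 0.1013], 'ee_rot': [0.0003, -0.0662, 0.9978, 0.0005], 'contact_force': [0.0588, -0.576, -0.1075], 'moment': [0.0645, -0.0043, -0.0569], 'width': 0.01, 'gripper_force': 89.9574}
stud pred 317 129 tilt z [ 1.7e-03  6.0e-04 -1.0e+00] yaw err -0.00011839708062133525
125 283 [204, 204, 202, 205, 204, 128, 118, 121, 119, 117, 120, 109, 109, 122, 121, 121, 121, 79, 81, 92, 98, 96, 96, 98, 96, 98, 100, 98, 99, 102, 98, 98, 99, 100, 100, 100, 101, 101, 102, 103, 103, 102, 106, 105, 106, 106, 107, 107, 108, 110, 110, 97, 163, 208, 208, 206, 199, 132, 115, 179, 215, 218, 218, 219, 218, 220, 220, 219]
131 283 [205, 204, 204, 204, 207, 205, 205, 207, 129, 120, 123, 109, 109, 120, 120, 119, 107, 74, 90, 94, 96, 98, 98, 99, 97, 96, 97, 97, 98, 97, 99, 96, 99, 101, 97, 96, 100, 101, 103, 101, 102, 100, 103, 105, 103, 103, 103, 105, 107, 107, 104, 10
[... 544 characters left out ...]
19, 119, 114, 118, 118, 119, 119, 118, 117, 119, 119, 117, 119, 116, 119, 116, 115, 119, 120, 115, 117, 119, 119, 94, 135, 189, 210, 209, 210, 211, 209, 207, 211, 208, 210, 211, 209, 211]
gap 214 287 [204, 205, 206, 205, 207, 206, 205, 205, 205, 207, 206, 206, 205, 205, 206, 206, 203, 188, 118, 119, 120, 120, 121, 121, 119, 121, 120, 120, 121, 119, 118, 121, 119, 121, 120, 122, 120, 119, 120, 121, 120, 120, 120, 121, 120, 89, 134, 195, 207, 207, 207, 207, 211, 209, 208, 207, 209, 211, 211, 210]
gapcol 317 210 [117, 120, 119, 120, 118, 121, 121, 122, 120, 121, 120, 122, 122, 118, 116, 119, 112, 94, 100, 111, 156, 197, 204, 205, 201, 184, 42, 43, 41, 37, 43, 41, 42, 38, 39, 39, 39, 36, 39, 40]
```

```bash
python3 -m jog '[{"dx":0,"dy":-0.002,"dz":0.05,"ax":0,"ay":0,"az":0,"grip":-1},{"dx":0,"dy":-0.002,"dz":0.1,"ax":0,"ay":0,"az":0,"grip":-1},{"dx":0,"dy":-0.002,"dz":0.13,"ax":0,"ay":0,"az":0,"grip":-1},{"dx":0,"dy":-0.002,"dz":0.13,"ax":0,"ay":0,"az":0,"grip":-1},{"dx":0,"dy":-0.002,"dz":0.13,"ax":0,"ay":0,"az":0,"grip":-1}]' 90
python3 -m jog '[{"dx":0,"dy":0,"dz":0,"ax":0,"ay":0,"az":0,"grip":-1},{"dx":0,"dy":0,"dz":0,"ax":0,"ay":0,"az":0,"grip":-1},{"dx":0,"dy":0,"dz":0,"ax":0,"ay":0,"az":0,"grip":-1}]' 90
python3 - <<'E'
from h import *
st();snap("wrist","w17.png",1.25);align("w17",b2w(-.0785,-.1,.075))
E
```

```text
clock: 37.02
position: [0.5361, -0.1356, 0.0688]
ee_rot: [0.0, -0.067, 0.998, 0.001]
contact_force: [0.2, 0.6, 0.1]
width: 0.0107
gripper_force: 90.0
clock: 37.27
position: [0.5364, -0.1356, 0.0691]
ee_rot: [0.001, -0.067, 0.998, 0.0]
contact_force: [-0.3, -0.6, -1.8]
width: 0.0102
gripper_force: 90.0
{'clock': 37.2667, 'qpos': [-0.3741, 0.3822, 1.7881, 0.0015, 0.9703, -2.0799], 'position': [0.5364, -0.1356, 0.0691], 'ee_rot': [0.0007, -0.067, 0.9978, 0.0003], 'contact_force': [-0.2872, -0.6392, -1.8199], 'moment': [0.0432, 0.008, -0.0604], 'width': 0.0102, 'gripper_force': 89.9552}
stud pred 316 135 tilt z [ 1.1e-03  9.0e-04 -1.0e+00] yaw err 0.00112491533525505
131 282 [118, 115, 116, 115, 114, 115, 118, 91, 118, 120, 121, 121, 118, 68, 88, 88, 94, 92, 97, 96, 96, 96, 95, 93, 95, 96, 95, 94, 96, 97, 98, 98, 98, 98, 98, 96, 99, 100, 98, 99, 104, 101, 103, 102, 99, 102, 102, 103, 105, 103, 101, 104, 103, 105, 102, 92, 129, 199, 201, 206, 202, 132, 121, 108, 174, 212, 213, 217]
137 282 [205, 206, 195, 129, 119, 120, 121, 93, 116, 122, 116, 118, 89, 76, 87, 93, 95, 96, 92, 93, 94, 97, 
[... 653 characters left out ...]
0, 209, 211, 211, 212, 208, 213, 211, 211, 209, 212, 212, 209, 209, 211, 211, 211, 212, 133, 124, 122, 122, 124, 98, 133, 190, 206, 207, 207, 206, 208, 209, 208, 210, 210, 211, 211, 208]
gap 213 287 [206, 204, 204, 205, 206, 207, 205, 207, 206, 204, 206, 207, 204, 205, 205, 206, 201, 183, 156, 201, 203, 207, 205, 203, 206, 204, 205, 205, 204, 205, 206, 207, 205, 205, 204, 206, 205, 204, 206, 128, 119, 119, 119, 120, 116, 89, 138, 191, 205, 209, 208, 209, 208, 208, 209, 211, 209, 209, 209, 210]
gapcol 317 209 [208, 206, 206, 208, 206, 205, 207, 209, 209, 209, 208, 206, 205, 205, 196, 117, 114, 114, 95, 100, 113, 157, 195, 205, 201, 195, 136, 48, 46, 46, 42, 40, 42, 43, 42, 41, 42, 42, 37, 39]
```

```bash
python3 -m jog '[{"dx":0,"dy":-0.004,"dz":0.004,"ax":0,"ay":0,"az":0,"grip":-1},{"dx":0,"dy":-0.004,"dz":0.005,"ax":0,"ay":0,"az":0,"grip":-1},{"dx":0.03,"dy":-0.004,"dz":0.005,"ax":0,"ay":0,"az":0,"grip":-1},{"dx":0.06,"dy":-0.004,"dz":0.005,"ax":0,"ay":0,"az":0,"grip":-1},{"dx":0.09,"dy":-0.004,"dz":0.005,"ax":0,"ay":0,"az":0,"grip":-1}]' 90
python3 -m jog '[{"dx":0.02,"dy":0,"dz":0,"ax":0,"ay":0,"az":0,"grip":-1},{"dx":0.04,"dy":0,"dz":0,"ax":0,"ay":0,"az":0,"grip":-1},{"dx":0.06,"dy":0,"dz":0,"ax":0,"ay":0,"az":0,"grip":-1},{"dx":0.068,"dy":0,"dz":0,"ax":0,"ay":0,"az":0,"grip":-1},{"dx":0.068,"dy":0,"dz":0,"ax":0,"ay":0,"az":0,"grip":-1}]' 90
python3 - <<'E'
from h import *
st();s=manip.get_state();print(((s["position"][:2]-BO)@BX).round(4),((s["position"][:2]-BO)@BY).round(4))
print("stud",ray("w17",316.5,135,.075),"fin home",ray("w17",316.5,135,.075)[:2]+.023*BX)
E
```

```text
clock: 37.73
position: [0.5124, -0.1393, 0.0669]
ee_rot: [-0.0, -0.067, 0.998, 0.001]
contact_force: [-0.3, -0.3, -1.2]
width: 0.0105
gripper_force: 90.0
clock: 38.15
position: [0.4965, -0.1417, 0.0673]
ee_rot: [0.0, -0.067, 0.998, 0.001]
contact_force: [0.3, 0.3, -0.5]
width: 0.0103
gripper_force: 90.0
{'clock': 38.15, 'qpos': [-0.4138, 0.3384, 1.8694, 0.0017, 0.934, -2.1192], 'position': [0.4965, -0.1417, 0.0673], 'ee_rot': [0.0003, -0.0667, 0.9978, 0.0006], 'contact_force': [0.328, 0.3064, -0.5104], 'moment': [0.0159, 0.0178, -0.0182], 'width': 0.0103, 'gripper_force': 89.9555}
-0.0557 -0.1002
stud [ 0.4736337  -0.14438356  0.075     ] fin home [ 0.49643057 -0.14133357]
```

```bash
python3 -m jog '[{"dx":0.004,"dy":0,"dz":0,"ax":0,"ay":0,"az":0,"grip":-1},{"dx":0.01,"dy":0,"dz":0,"ax":0,"ay":0,"az":0,"grip":-1},{"dx":0.01,"dy":0,"dz":0,"ax":0,"ay":0,"az":0,"grip":-1},{"dx":0.01,"dy":0,"dz":0,"ax":0,"ay":0,"az":0,"grip":-1}]' 90
python3 -m jog '[{"dx":0.004,"dy":0,"dz":0,"ax":0,"ay":0,"az":0,"grip":-1},{"dx":0.008,"dy":0,"dz":0,"ax":0,"ay":0,"az":0,"grip":-1},{"dx":0.008,"dy":0,"dz":0,"ax":0,"ay":0,"az":0,"grip":-1},{"dx":0.008,"dy":0,"dz":0,"ax":0,"ay":0,"az":0,"grip":-1}]' 90
python3 - <<'E'
from h import *
st();s=manip.get_state();print(((s["position"][:2]-BO)@BX).round(4),((s["position"][:2]-BO)@BY).round(4))
E
```

```text
clock: 38.48
position: [0.4961, -0.142, 0.0674]
ee_rot: [0.002, -0.067, 0.998, 0.0]
contact_force: [4.9, 1.9, -1.4]
width: 0.0102
gripper_force: 89.8
clock: 38.82
position: [0.4959, -0.1421, 0.0675]
ee_rot: [0.004, -0.066, 0.998, 0.001]
contact_force: [7.9, 2.9, -4.2]
width: 0.0104
gripper_force: 89.5
{'clock': 38.8167, 'qpos': [-0.4169, 0.3347, 1.8749, 0.0052, 0.9262, -2.1236], 'position': [0.4959, -0.1421, 0.0675], 'ee_rot': [0.0035, -0.0663, 0.9978, 0.0005], 'contact_force': [7.8748, 2.8889, -4.2383], 'moment': [0.5837, -1.4238, 0.0155], 'width': 0.0104, 'gripper_force': 89.4588}
-0.0563 -0.1005
```

Firm against the stud neck, so it's home. I'll ease the push, set it down, release and lift.

```bash
python3 -m jog '[{"dx":-0.012,"dy":0,"dz":0.003,"ax":0,"ay":0,"az":0,"grip":-1},{"dx":-0.012,"dy":0,"dz":0.005,"ax":0,"ay":0,"az":0,"grip":-1},{"dx":-0.012,"dy":0,"dz":0.005,"ax":0,"ay":0,"az":0,"grip":-1}]' 90
python3 -m jog '[{"dx":0,"dy":0,"dz":0,"ax":0,"ay":0,"az":0,"grip":-0.6},{"dx":0,"dy":0,"dz":0,"ax":0,"ay":0,"az":0,"grip":-0.3},{"dx":0,"dy":0,"dz":0,"ax":0,"ay":0,"az":0,"grip":-0.2},{"dx":0,"dy":0,"dz":0,"ax":0,"ay":0,"az":0,"grip":-0.2}]' 40
python3 -m jog '[{"dx":0,"dy":0,"dz":-0.08,"ax":0,"ay":0,"az":0,"grip":-0.2},{"dx":0,"dy":0,"dz":-0.2,"ax":0,"ay":0,"az":0,"grip":-0.2},{"dx":0,"dy":0,"dz":-0.35,"ax":0,"ay":0,"az":0,"grip":0.1},{"dx":0,"dy":0,"dz":-0.5,"ax":0,"ay":0,"az":0,"grip":0.1},{"dx":0,"dy":0,"dz":-0.65,"ax":0,"ay":0,"az":0,"grip":0.1}]' 40
python3 -m jog '[{"dx":-0.2,"dy":0.16,"dz":-0.16,"ax":0,"ay":0,"az":0,"grip":0.1},{"dx":-0.36,"dy":0.3,"dz":-0.3,"ax":0,"ay":0,"az":0,"grip":0.1},{"dx":-0.36,"dy":0.4,"dz":-0.4,"ax":0,"ay":0,"az":0,"grip":0.1},{"dx":-0.36,"dy":0.4,"dz":-0.4,"ax":0,"ay":0,"az":0,"grip":0.1},{"dx":-0.36,"dy":0.4,"dz":-0.4,"ax":0,"ay":0,"az":0,"grip":0.1}]' 40
python3 - <<'E'
from h import *
st();snap("wrist","w18.png",1.25);snap("top","t18.png");snap("scene","s18.png")
for y in(.1,-.1):print(proj("w18",b2w(-.078,y,.075)).round())
E
```

```text
clock: 39.07
position: [0.4963, -0.142, 0.0668]
ee_rot: [0.001, -0.067, 0.998, 0.0]
contact_force: [1.8, 0.8, 4.7]
width: 0.0102
gripper_force: 90.8
clock: 39.4
position: [0.4945, -0.1418, 0.0655]
ee_rot: [-0.001, -0.067, 0.998, 0.001]
contact_force: [-0.1, 0.4, 0.0]
width: 0.0342
gripper_force: 0.0
clock: 39.82
position: [0.4944, -0.1419, 0.2297]
ee_rot: [-0.001, -0.067, 0.998, 0.001]
contact_force: [0.1, -0.3, 0.2]
width: 0.0465
gripper_force: 0.0
clock: 40.23
position: [0.5749, -0.0269, 0.3335]
ee_rot: [0.005, -0.069, 0.998, 0.001]
contact_force: [-0.1, 0.5, 0.5]
width: 0.0473
gripper_force: 0.0
{'clock': 40.2333, 'qpos': [-0.1707, 0.2331, 1.3166, 0.0049, 1.5825, -1.88], 'position': [0.5749, -0.0269, 0.3335], 'ee_rot': [0.0051, -0.0692, 0.9976, 0.0012], 'contact_force': [-0.1375, 0.4948, 0.4997], 'moment': [0.0547, -0.0351, 0.0387], 'width': 0.0473, 'gripper_force': 0.0}
[399.  67.]
[232.  66.]
```

View pics/w18.png

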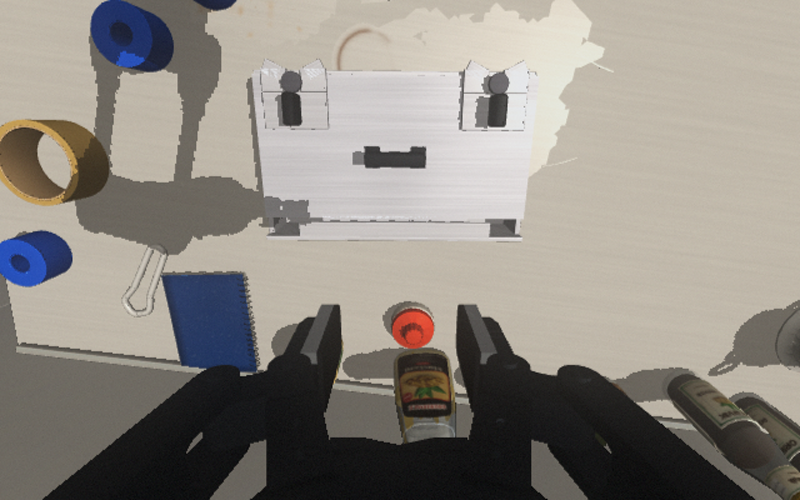

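The final view shows the cover closed, both keepers flat and home under the stud heads at (291,80) and (498,82). The tape at (50,162) and the timer at (413,327) look undisturbed, and no white roll is left out. Handing in.

```bash
python3 -c "
from rig import manip
print(manip.sign_off())"
```

```text
the job is handed in; nothing more can be done
None
```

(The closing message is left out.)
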